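# Sort the bench handful into vial tray, crucible tile and spares tray

### The job

Put away the mixed handful standing loose on the front of the bench: the two loose vials go into the two empty cells of the light-grey vial tray, one to a cell, and the loose crucible into the empty seat of the buff crucible tile, all kept upright and without upsetting the vial and the crucible that already stand there. The spares go into the steel tray, which is too small to take both side by side, so lay the flat liner box on the tray's floor and stand the ferrule tin upright in the middle of its lid. Leave everything at rest and let go.

Things in the scene. Friction and masses are not known exactly. Their poses are not given: they have to be found in the camera images.
- vial_a_mid (a point): Loose glass sample vial with a white screw cap, standing on the bench; 24 mm across, 44 mm tall (the solid part that fingers can hold reaches up to 36 mm). Point: its centre, 22 mm above its base; z up along the vial. Holds a sample: keep it upright. Identical to the other loose vial; either may go in either empty cell.
- vial_b_mid (a point): The second loose glass vial with white cap, same size and point as the first.
- crucible_mid (a point): Loose white porcelain crucible standing mouth up on the bench: an open cup, 43 mm across at the rim, tapering to 30 mm at the base, 28 mm tall. Point: its centre line, 14 mm above its base; z up. Grip it across the outside of the rim; keep it upright.
- liner_box_mid (a point): Flat closed light-grey paperboard box (for inlet liners), 96 mm along its x, 66 mm along its y, 30 mm tall, blank label on its flat lid. Point: its centre, 15 mm above its underside. Grip it across the 66 mm.
- tin_mid (a point): Round white aluminium ferrule tin, 65 mm across, 53 mm tall, flat base and top. Point: its centre line, 26 mm above its base; z up. Grip it across the diameter.
- filed_vial_mid (a point): Vial of the same kind that already stands in the middle cell of the vial tray; point 22 mm above its base. Leave it standing there.
- filed_crucible_mid (a point): Slightly smaller white crucible (39 mm across the rim, 28 mm tall) that already stands in one seat of the crucible tile; point 14 mm above its base. Leave it standing there.
- vial_tray: Light-grey plastic tray, fixed: one row of three open cells along its y, each 40 x 40 mm inside, centres at y = -42.5, 0, +42.5 mm, x = 0; only the outer two are empty. 45 mm (x) by 156 mm (y); walls 12 mm, cell floor 3 mm above the bench. Origin: centre of underside, z up. Keep fingertips above the walls: hold a vial by its upper part, fingers closing along the tray's x.
- crucible_tile: Buff refractory tile, fixed, 70 mm (x) by 132 mm (y) by 16 mm tall, with two round seats 46 mm wide, seat floor 8 mm above the bench, at y = -31 mm (empty) and y = +31 mm (taken), x = 0. Origin: centre of underside, z up. Keep fingertips above the tile's top; fingers closing along its x clear the neighbour.
- spares_tray: Empty shallow steel tray, fixed, inside 100 mm (x) by 126 mm (y), floor 3 mm and rim 12 mm above the bench. Origin: centre of underside, z up. The liner box lies in it with its long side along the tray's y; fingertips must be above the rim when they open.
Not all that is in view belongs to the job. Of the things that look like the part that bears tin_mid, the smaller one is meant.

How it is judged (in metres and radians):
At the end, for the whole second after the job is handed in: All at rest: loose vials upright, one in each outer cell, and loose crucible in the empty seat (within 12 mm of the centre along each side); box flat on the spares tray floor (within 32 mm of its centre), tin upright on it (within 18 mm of its middle); filed vial and crucible still in place ((((x of vial_a_mid in the frame of vial_tray between -0.012 and 0.012 m and y of vial_a_mid in the frame of vial_tray between 0.0305 and 0.0545 m and z of vial_a_mid in the frame of vial_tray between 0.02 and 0.03 m and angle between vial_a_mid's own z axis and vertical below 0.1 rad) and (x of vial_b_mid in the frame of vial_tray between -0.012 and 0.012 m and y of vial_b_mid in the frame of vial_tray between -0.0545 and -0.0305 m and z of vial_b_mid in the frame of vial_tray between 0.02 and 0.03 m and angle between vial_b_mid's own z axis and vertical below 0.1 rad)) or ((x of vial_a_mid in the frame of vial_tray between -0.012 and 0.012 m and y of vial_a_mid in the frame of vial_tray between -0.0545 and -0.0305 m and z of vial_a_mid in the frame of vial_tray between 0.02 and 0.03 m and angle between vial_a_mid's own z axis and vertical below 0.1 rad) and (x of vial_b_mid in the frame of vial_tray between -0.012 and 0.012 m and y of vial_b_mid in the frame of vial_tray between 0.0305 and 0.0545 m and z of vial_b_mid in the frame of vial_tray between 0.02 and 0.03 m and angle between vial_b_mid's own z axis and vertical below 0.1 rad))) and x of filed_vial_mid in the frame of vial_tray between -0.012 and 0.012 m and y of filed_vial_mid in the frame of vial_tray between -0.012 and 0.012 m and z of filed_vial_mid in the frame of vial_tray between 0.02 and 0.03 m and angle between each of filed_vial_mid, crucible_mid, filed_crucible_mid's own z axis and vertical below 0.1 rad and x of crucible_mid in the frame of crucible_tile between -0.012 and 0.012 m and y of crucible_mid in the frame of crucible_tile between -0.043 and -0.019 m and z of crucible_mid in the frame of crucible_tile between 0.018 and 0.026 m and x of filed_crucible_mid in the frame of crucible_tile between -0.012 and 0.012 m and y of filed_crucible_mid in the frame of crucible_tile between 0.019 and 0.043 m and z of filed_crucible_mid in the frame of crucible_tile between 0.018 and 0.026 m and horizontal distance between liner_box_mid and spares_tray below 0.032 m and z of liner_box_mid in the frame of spares_tray between 0.015 and 0.021 m and angle between liner_box_mid's own z axis and vertical below 0.06 rad and horizontal distance between tin_mid and liner_box_mid below 0.018 m and z of tin_mid in the frame of spares_tray between 0.055 and 0.063 m and angle between tin_mid's own z axis and vertical below 0.08 rad and linear speed of each of vial_a, vial_b, crucible, liner_box, ferrule_tin below 0.02 m/s and angular speed of each of vial_a, vial_b, crucible, liner_box, ferrule_tin below 0.3 rad/s); the robot touches nothing.
It fails at once if a loose vial is tipped over (more than 40 degrees) (angle between any of vial_a_mid, vial_b_mid's own z axis and vertical above 0.7 rad).
It fails at once if the loose crucible is tipped over (more than 40 degrees) (angle between crucible_mid's own z axis and vertical above 0.7 rad).
It fails at once if the vial or the crucible already filed is upset (tilted more than 20 degrees or lifted out) (angle between any of filed_vial_mid, filed_crucible_mid's own z axis and vertical above 0.35 rad or z of filed_vial_mid in the frame of vial_tray above 0.045 m or z of filed_crucible_mid in the frame of crucible_tile above 0.042 m).
It also fails if it takes over 120 s, if anything falls off the work surface, if the arm or the gripper's body presses on something with over 40 N, if the wrist force passes 120 N, or if a joint passes its speed limit or range.

### The arm

A 6-joint arm with a two-finger parallel gripper is mounted at the origin on a cart in front of the work surface, level with it; the furniture and walls round the work are solid. World frame = base frame: x ahead of the robot, y to its left, z up, the work surface at z = 0. Lengths are in m, angles in degrees, forces in N, time in s.
With the tool pointing down it reaches from about 0.4 to 0.825 m from the base axis. Payload 7 kg.
Tool frame: the origin (TCP) lies midway between the tips of the shut fingers; the grasp point (between the pads) lies r.grasp_offset behind it (r.grasp_offset is the distance from the TCP to the grasp point, in m); x points along the fingers, z is the direction in which the jaws open and shut, and the axes are right-handed (so a half turn about x gives the same grasp; the last joint's range is limited). The gripper opens to 88 mm and grips with 3 to 60 N. Pads are 19 mm wide; open, the fingers measure 130 mm over their backs; the gripper's body (78 mm by 193 mm) begins 47 mm behind the grasp point.
Start: joints at [-60.269, 20.546, 0.682, 0, -70.136, -16.507], TCP at [0.154, -0.657, 0.227] pointing down, gripper open.
Joint ranges: [-176.03, 176.03], [-82.01, 121.73], [-58.28, 71.71], [-173.87, 95.51], [-174.79, -0.11], [-173.66, 173.66]. Speed limits (degrees/s): [136.94, 136.94, 172.46, 180, 180, 180].

### API

Orientations are given as [roll, pitch, yaw] about the fixed x, y, z axes, in that order (R = Rz(yaw) Ry(pitch) Rx(roll)).
In Python, from plant import readout, vision, close_job, r gives the robot as it stands.
- The arm moves only by the shell command python3 -m handwheel 'ROWS' [OPENING] [FORCE]. ROWS is JSON, a list that holds one entry, the list of rows, each a list of 4 numbers: the shift along the world's x, y, z in units of 40 mm (1.0 is 40 mm), then the turn about the world's z in units of 5 degrees (1.0 is 5 degrees). In form: [[[tx, ty, tz, roll], ...]]. A call has 1 to 8 rows; each row shifts and turns the pose as measured when the row begins; what a row does not reach is not made up. A row lasts 1/10 s, in which the tool goes at most 50 mm and 8.59 degrees, less where a joint would pass 70% of its speed; a pose out of reach is approached as far as the arm can. A call is refused whole if a number of a shift passes 1 or a number of a turn 1, either way. A call with a gripper value outside its range is refused whole. OPENING is the finger opening in mm, from 0 to 87.6, set as the call begins (- or left out, the last holds). The fingers move at their own pace and stop on an object; FORCE is the grip in N (left out, the last holds). Time passes only in rows, so rows that do not move let the fingers close. It gives the time, the measured TCP pose, the force and the opening at its end, in the units of the state.
- readout.get_state(): the state, without advancing time (a new reading comes with each control period).
- vision.capture(name): name is "scene" or "top" or "wrist"; returns the picture (400x640x3 uint8, blue, green, red); there is no depth.
- vision.get_calibration(name): a dict with "intrinsics" (3x3 intrinsics, pixels), "pose" (4x4, takes a point from camera to world coordinates). Camera axes: x right, y up, looking along -z (the intrinsics and any distortion apply to the point x, -y, -z); pixel columns grow to the right and rows downward; lengths in m; the calibration is good to about 2 mm. A picture is of the moment at which its call begins: read the wrist's pose just before it. get_calibration takes no time and is no camera call; for the wrist camera it gives the pose at the moment of the call.
- close_job(): hands the job in, once; it reports no verdict.
The state is a dict: "time_s": time; "joints": joint angles; "qd": joint speeds; "joint_torque": joint torques, N m; "tcp_pos": TCP position; "eef_rot": TCP orientation; "contact_force": force on the tool from outside, world axes, zero at the start; "moment": the same for the moment, N m; "gripper_width": finger opening in m.
Only numpy, scipy, OpenCV 4.12 (cv2) and the standard library are available. Lean on these libraries where they do the work, as an engineer would, in place of code of your own. Each camera call takes 0.05 s, during which the arm holds its last target.

## Working session

There is one attempt and no reset: what is moved stays moved. The work goes in short steps, Python scripts to look and compute and a shell command to move; the robot and the scene stay as the last step left them, time stands still between calls to the robot, and variables do not carry over. Pictures are saved under pics/ and viewed, and the job is handed in when it is done.

```bash
ls; mkdir -p pics; python3 - <<'E'
from plant import readout, vision, r
import cv2
print(readout.get_state()); print(r.grasp_offset)
for n in("scene","top","wrist"):
    c=vision.get_calibration(n); print(n,c)
    cv2.imwrite(f"pics/{n}0.png",vision.capture(n))
E
```

```text
pics
{'time_s': 0.0, 'joints': array([-6.02717119e+01,  2.05906633e+01,  6.32801998e-01, -2.13011619e-02,
       -7.01355050e+01, -1.65087974e+01]), 'qd': array([ 0.00151266,  0.02995629,  0.06111831, -0.0278504 ,  0.0055248 ,
       -0.00173701]), 'joint_torque': array([ 7.72927215e-04, -5.82726574e+01,  2.93059230e+01,  6.99738085e+00,
        6.92600326e-03, -1.44515402e-04]), 'tcp_pos': array([ 0.15424556, -0.65662601,  0.2256203 ]), 'eef_rot': array([  4.40549121,  89.9045098 , 107.61772755]), 'contact_force': array([-0.20531955, -1.14032644,  0.10367643]), 'moment': array([-0.00755741,  0.03824782, -0.0064794 ]), 'gripper_width': 0.08727446913180481}
0.0188
scene {'intrinsics': array([[383.46715598,   0.        , 320.80120643],
       [  0.        , 383.46715598, 198.35693414],
       [  0.        ,   0.        ,   1.        ]]), 'pose': array([[ 0.81007697,  0.41937195, -0.40975905,  0.12298751],
       [-0.58607355,  0.55875985, -0.58677528, -0.49834938],
       [-0.01712018,  0.71548208,  0.69842129,  0.63801182],
       [ 0.        ,  0.        ,  0.        ,  1.        ]])
[... 159 characters left out ...]
  1.        ]]), 'pose': array([[-0.00281441,  0.99551916, -0.09451815,  0.36716538],
       [-0.99985497, -0.00121383,  0.01698738,  0.00774699],
       [ 0.01679654,  0.09455226,  0.99537819,  1.14243302],
       [ 0.        ,  0.        ,  0.        ,  1.        ]])}
wrist {'intrinsics': array([[282.20351172,   0.        , 321.15858278],
       [  0.        , 282.20351172, 202.27990817],
       [  0.        ,   0.        ,   1.        ]]), 'pose': array([[-0.2282668 , -0.9276665 , -0.29551505,  0.07565268],
       [ 0.97359723, -0.21698507, -0.07089366, -0.67584224],
       [ 0.00164332, -0.3038953 ,  0.95270402,  0.38554046],
       [ 0.        ,  0.        ,  0.        ,  1.        ]])}
```

View pics/scene0.png

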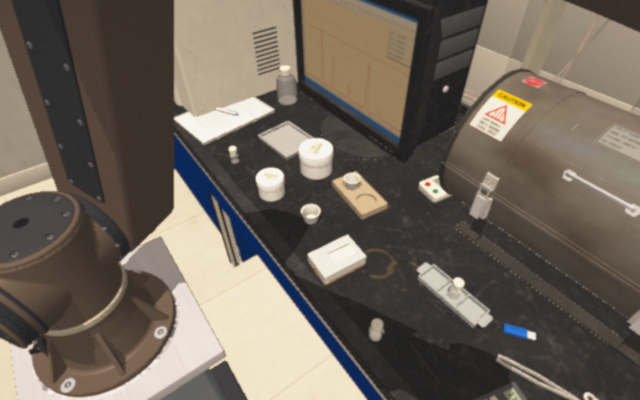

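View pics/top0.png

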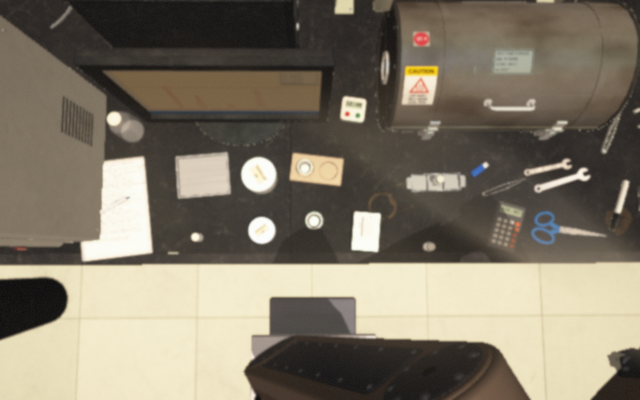

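View pics/wrist0.png

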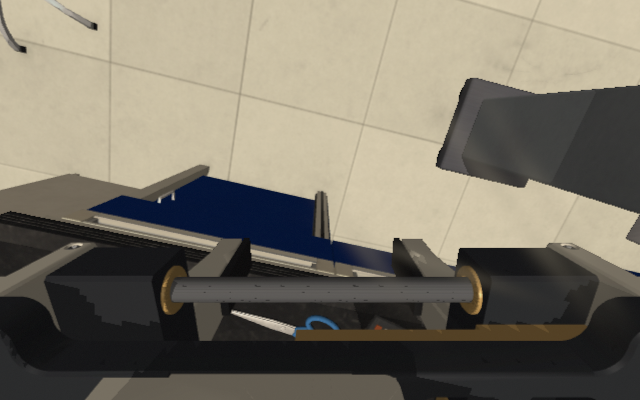

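The overhead view shows the small tin at (262,230), larger lookalike at (258,175), box (366,231), crucible (314,220), vials (196,237) and (429,246), vial tray (437,182), tile (316,169) and steel tray (203,175). I'll zoom in to check them.

```bash
python3 - <<'E'
import cv2
t=cv2.imread('pics/top0.png'); s=cv2.imread('pics/scene0.png')
a=cv2.resize(t[140:270,160:360],None,fx=4,fy=4,interpolation=cv2.INTER_CUBIC)
b=cv2.resize(t[140:270,340:540],None,fx=4,fy=4,interpolation=cv2.INTER_CUBIC)
c=cv2.resize(s[110:370,170:570],None,fx=2,fy=2,interpolation=cv2.INTER_CUBIC)
for n,i in zip('abc',(a,b,c)): cv2.imwrite(f'pics/z{n}.png',i)
E
```

```text
(no output)
```

View pics/za.png

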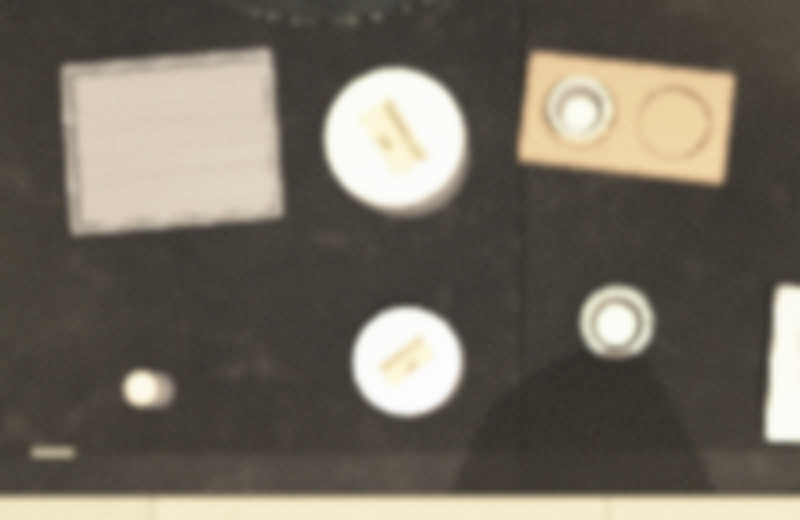

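View pics/zb.png

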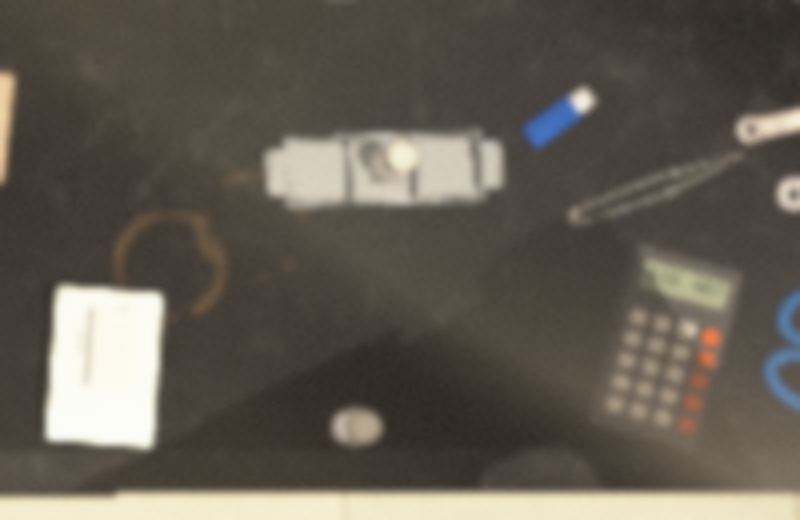

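View pics/zc.png

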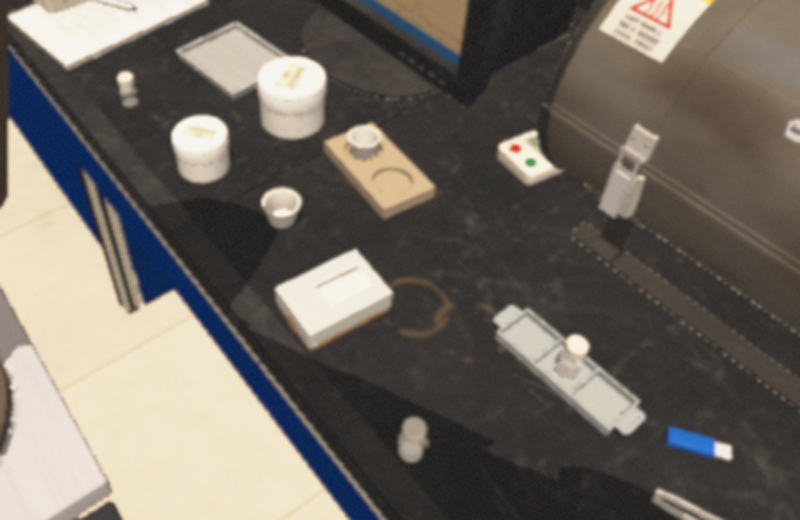

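The zooms confirm all the pieces (right vial is in shadow). Next I measure them by masks and rays onto planes at the known heights.

```bash
cat > h.py <<'E'
import numpy as np, cv2
from plant import readout, vision, r
def ray(cal,uv):
    K,P=np.array(cal['intrinsics']),np.array(cal['pose'])
    p=cv2.undistortPoints(np.array(uv,float).reshape(-1,1,2),K,None).reshape(-1,2)
    d=np.c_[p[:,0],-p[:,1],-np.ones(len(p))]@P[:3,:3].T
    return P[:3,3],d
def plane(cal,uv,z):
    o,d=ray(cal,uv); return o+d*((z-o[2])/d[:,2])[:,None]
def proj(cal,X):
    K,P=np.array(cal['intrinsics']),np.array(cal['pose'])
    c=(np.atleast_2d(X)-P[:3,3])@P[:3,:3]; c=c*[1,-1,-1]; q=c@K.T; return q[:,:2]/q[:,2:]
def blobs(img,roi,lo,hi=None,s=4):
    x0,y0,x1,y1=roi; g=cv2.resize(img[y0:y1,x0:x1],None,fx=s,fy=s,interpolation=cv2.INTER_CUBIC)
    m=cv2.inRange(g,np.array(lo),np.array(hi or (255,255,255)))
    cs,_=cv2.findContours(m,cv2.RETR_EXTERNAL,cv2.CHAIN_APPROX_NONE)
    cs=[((c.reshape(-1,2)+.5)/s-.5+[x0,y0]).astype(np.float32) for c in cs if cv2.contourArea(c)>s*s*20]
    return sorted(cs,key=lambda c:-cv2.contourArea(c))
E
python3 - <<'E'
from h import *
t=cv2.imread('pics/top0.png'); cal=vision.get_calibration('top')
def do(n,roi,lo,z,hi=None,circ=True):
    for c in blobs(t,roi,lo,hi)[:2]:
        X=plane(cal,c,z)[:,:2].astype(np.float32)*1000
        if circ: (cx,cy),rad=cv2.minEnclosingCircle(X); el=cv2.fitEllipse(X); print(n,np.round(el[0],1),np.round(el[1],1),'encl',round(cx,1),round(cy,1),'d',round(2*rad,1), 'px',c.mean(0).round())
        else: re=cv2.minAreaRect(X); print(n,np.round(re[0],1),np.round(re[1],1),round(re[2],1),'px',c.mean(0).round())
do('tin',(240,210,285,250),(150,150,150),.053)
do('bigtin',(235,150,280,200),(150,150,150),.07)
do('cruc',(298,205,332,235),(110,110,110),.028)
do('fcruc',(294,155,316,182),(165,165,165),.036)
do('vialL',(186,228,208,246),(140,150,150),.044)
do('vialR',(418,236,442,256),(95,95,95),.03)
do('fvial',(433,172,447,190),(180,190,200),.047)
do('box',(348,205,385,256),(150,150,150),.03,circ=False)
do('tile',(285,145,350,192),(80,110,130),.016,circ=False)
do('vtray',(402,168,470,196),(110,110,110),.012,circ=False)
do('stray',(170,145,235,205),(110,110,110),.010,circ=False)
E
```

```text
tin [414.4 128.6] [66.3 67. ] encl 414.4 128.5 d 67.7 px [261. 230.]
bigtin [550.6 135.3] [85.3 88. ] encl 550.5 135.1 d 88.8 px [258. 174.]
cruc [440.7  -1.1] [45.5 47.8] encl 440.0 -1.2 d 48.4 px [314. 220.]
fcruc [576.4  21.8] [40.5 47.1] encl 576.7 21.9 d 48.3 px [305. 167.]
fcruc [549.4  -0.8] [11.  27.1] encl 553.1 -0.6 d 26.9 px [314. 176.]
vialL [398.  291.9] [19.9 25.7] encl 398.0 291.2 d 26.1 px [196. 237.]
vialR [ 373.1 -291.2] [21.5 31.6] encl 372.4 -291.5 d 31.1 px [428. 246.]
fvial [ 539.  -326.4] [22.9 36.3] encl 536.2 -326.8 d 37.7 px [443. 180.]
fvial [ 520.5 -313.2] [ 9.7 24.7] encl 519.9 -311.8 d 22.9 px [437. 188.]
box [ 411.6 -132.4] [69.6 99.7] 85.2 px [366. 231.]
tile [573.7  -7.8] [136.3  75.3] 83.4 px [316. 169.]
vtray [ 540.6 -319.2] [ 49.8 157. ] 1.2 px [435. 182.]
stray [559.1 287.1] [112.8 138.8] 4.9 px [202. 175.]
```

```bash
python3 - <<'E'
from h import *
T=vision.get_calibration('top');S=vision.get_calibration('scene')
def tri(a,b):
    o1,d1=ray(T,[a]);o2,d2=ray(S,[b]);d1=d1[0];d2=d2[0]
    A=np.c_[d1,-d2];k=np.linalg.lstsq(A,o2-o1,rcond=None)[0]
    p,q=o1+d1*k[0],o2+d2*k[1];return ((p+q)/2*1000).round(1),round(np.linalg.norm(p-q)*1000,1)
print('tin top',tri((261.5,230.3),(270.3,173)))
print('latch',tri((430,130),(482,197)))
print('monitor corner lower right',tri((331,118),(407,152)))
for n,X in dict(vR=(.373,-.2915),vL=(.398,.2915)).items():
  for z in (0,.044): print(n,z,proj(T,[*X,z]).round(1),proj(S,[*X,z]).round(1))
for z in(.0,.02,.044): print('R scene cap',plane(S,[(377,322)],.044)*1000, 'L',plane(S,[(232.3,149)],.044)*1000);break
t=cv2.imread('pics/top0.png'); s=cv2.imread('pics/scene0.png')
cv2.imwrite('pics/vv.png',np.hstack([cv2.resize(i,(400,400),interpolation=cv2.INTER_CUBIC) for i in (t[230:262,413:445],s[310:350,356:396])]))
cv2.imwrite('pics/vl.png',np.hstack([cv2.resize(i,(400,400),interpolation=cv2.INTER_CUBIC) for i in (t[221:253,180:212],s[135:175,213:253])]))
st=readout.get_state()
from scipy.spatial.transform import Rotation as R
z=R.from_euler('xyz',st['eef_rot'],degrees=True).as_matrix()[:,2];print('jaw',np.degrees(np.arctan2(z[1],z[0])))
E
```

```text
tin top (array([415.1, 126.3,  60.7]), np.float64(4.8))
latch (array([ 636.8, -265.9,  159. ]), np.float64(3.1))
monitor corner lower right (array([683.1, -42.8, 101.2]), np.float64(0.0))
vR 0 [[425.5 246.3]] [[373.6 333.6]]
vR 0.044 [[430.1 246.2]] [[375.7 321.2]]
vL 0 [[200.3 237.2]] [[234.8 160.8]]
vL 0.044 [[195.9 236.8]] [[231.8 147.4]]
R scene cap [[ 373.73254158 -293.85588264   44.        ]] L [[395.92108125 284.57842947  44.        ]]
jaw 103.2198061114942
```

View pics/vv.png

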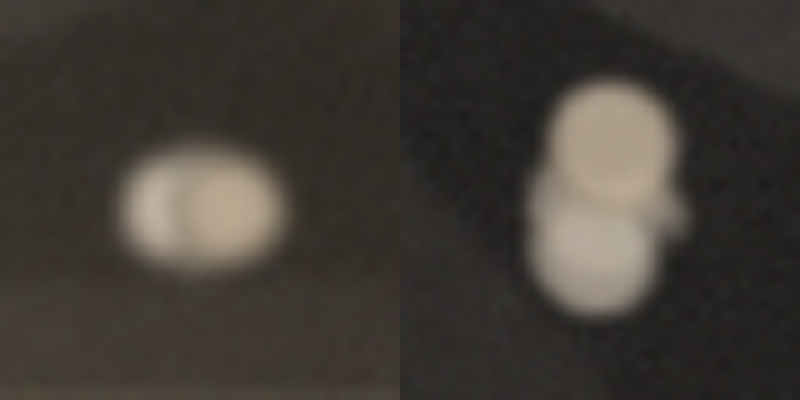

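View pics/vl.png

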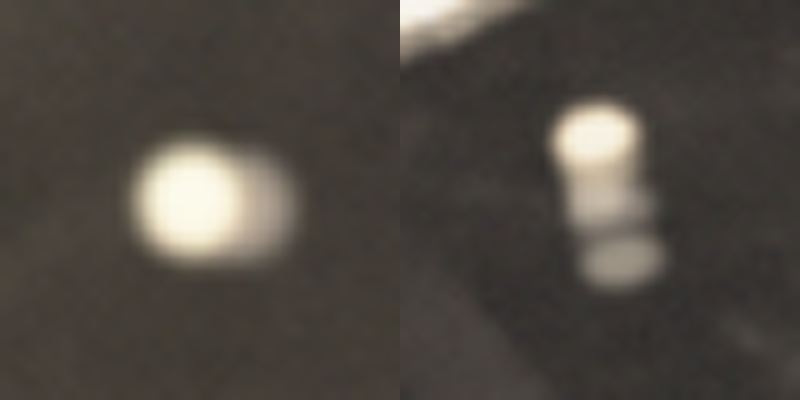

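Vial R is at about (0.372,-0.294) in both views and vial L at about (0.397,0.293). A furnace latch near (0.637,-0.266,0.16) is close to the left vial cell, so I'll use a turned jaw (~140°) there. Moving over vial R.

```bash
python3 -m handwheel '[[[0.45,0.75,0,0.6],[0.45,0.75,0,0.6],[0.45,0.75,0,0.6],[0.45,0.75,0,0.6],[0.45,0.75,0,0.6],[0.45,0.75,0,0.6],[0.45,0.75,0,0.6],[0.45,0.75,0,0.6]]]' 60 15
python3 -m handwheel '[[[0.45,0.75,0,0.6],[0.45,0.75,0,0.6],[0.45,0.75,0,0.6],[0.45,0.75,0,0.6],[0,0,0,0],[0,0,0,0]]]'
cat >> h.py <<'E'
from scipy.spatial.transform import Rotation as R
def st(goal=None,h=None):
    s=readout.get_state(); z=R.from_euler('xyz',s['eef_rot'],degrees=True).as_matrix()[:,2]
    j=np.degrees(np.arctan2(z[1],z[0]))
    print('t',round(s['time_s'],2),'tcp',(s['tcp_pos']*1000).round(1),'jaw',j.round(1),'w',round(s['gripper_width']*1000,1),'F',s['contact_force'].round(1),'J',s['joints'].round(0))
    if goal is not None: print('units',((np.array(goal)/1000-s['tcp_pos'])/.04).round(2))
    if h is not None: print('turn', round(((h-j+90)%180-90)/5,2))
def pic(n,name):
    i=vision.capture(n); cv2.imwrite(f'pics/{name}.png',i); return i
E
python3 -c "
from h import *
st((372,-294,120),140); pic('wrist','w1')"
```

```text
time_s: 0.95
tcp_pos: [0.2987, -0.4096, 0.2213]
eef_rot: [13.0, 89.6, 140.7]
contact_force: [1.5, -0.9, -0.8]
gripper_width: 0.0601
time_s: 1.55
tcp_pos: [0.374, -0.2806, 0.2213]
eef_rot: [3.9, 89.6, 144.5]
contact_force: [-0.9, -0.1, -0.4]
gripper_width: 0.0602
t 1.55 tcp [ 374.  -280.6  221.3] jaw 140.6 w 60.2 F [-0.9 -0.1 -0.4] J [-13.   1. -25.  -0. -65. -27.]
units [-0.05 -0.33 -2.53]
turn -0.12
```

View pics/w1.png

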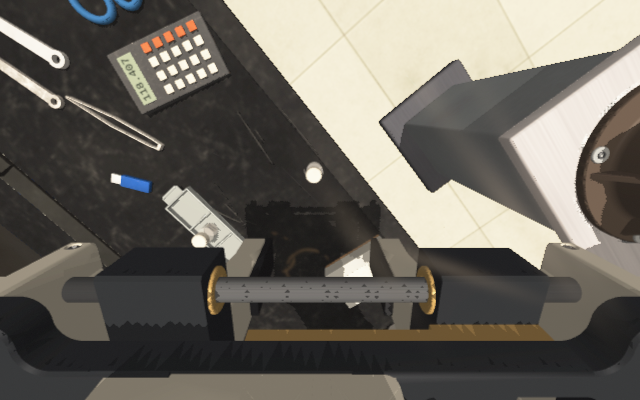

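Wrist view shows vial R's cap at (314,173), tray with filed vial's cap at (200,240). Measuring both and the tray.

```bash
python3 - <<'E'
from h import *
W=vision.get_calibration('wrist'); i=cv2.imread('pics/w1.png')
for c in blobs(i,(298,155,332,192),(140,150,150))[:1]:
    print('R',c.mean(0),cv2.minEnclosingCircle(c),plane(W,[cv2.minEnclosingCircle(c)[0]],.044)*1000)
print('fv',plane(W,[(200,240)],.047)*1000)
cv2.imwrite('pics/w1z.png',cv2.resize(i[150:260,0:250],None,fx=3.2,fy=3.2,interpolation=cv2.INTER_CUBIC))
E
```

```text
R [313.69943 172.56337] ((313.5, 172.38580322265625), 10.267753601074219) [[ 373.50787108 -296.41095341   44.        ]]
fv [[ 543.36625454 -322.18473679   47.        ]]
```

View pics/w1z.png

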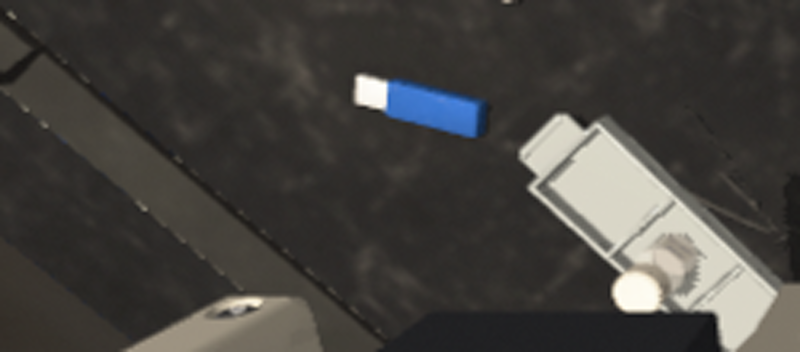

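```bash
python3 - <<'E'
from h import *
W=vision.get_calibration('wrist')
q=np.array([(529,186),(603,119),(610,247),(678,203),(557,113),(520,155)])/3.2+[0,150]
print((plane(W,q,.012)*1000).round(1))
st((373,-295,80),140)
E
```

```text
[[ 567.7 -383.3   12. ]
 [ 521.  -383.4   12. ]
 [ 562.  -341.8   12. ]
 [ 524.  -337.1   12. ]
 [ 533.9 -397.4   12. ]
 [ 560.  -395.    12. ]]
t 1.6 tcp [ 373.9 -281.   221.3] jaw 140.6 w 59.8 F [ 0.1 -0.5  0.5] J [-13.   1. -25.  -0. -65. -27.]
units [-0.02 -0.35 -3.53]
turn -0.11
```

```bash
python3 -m handwheel '[[[0,-0.35,-0.8,0],[0,0,-0.8,0],[0,0,-0.8,0],[0,0,-0.8,0],[0,0,0,0],[0,0,0,0]]]' 60 15
python3 -c "
from h import *
st((373.5,-295.5,14),140); pic('wrist','w2')"
```

```text
time_s: 2.2
tcp_pos: [0.3717, -0.3005, 0.0913]
eef_rot: [4.7, 89.8, 144.8]
contact_force: [0.4, -1.0, 0.0]
gripper_width: 0.0595
t 2.2 tcp [ 371.7 -300.5   91.3] jaw 140.1 w 59.5 F [ 0.4 -1.   0. ] J [-15.  10. -34.  -0. -46. -25.]
units [ 0.04  0.12 -1.93]
turn -0.01
```

View pics/w2.png

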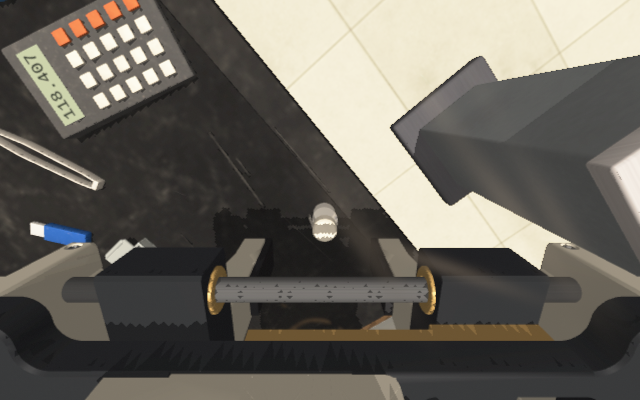

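Vial cap at (324,230), centred between the fingers (mid ≈321). Descend and grip.

```bash
python3 -m handwheel '[[[0.04,0.12,-0.6,0],[0,0,-0.6,0],[0,0,-0.55,0],[0,0,-0.1,0],[0,0,0,0]]]'
python3 -c "
from h import *
st((373.5,-295.5,14),140)"
```

```text
time_s: 2.75
tcp_pos: [0.38, -0.2991, 0.0245]
eef_rot: [-156.2, 89.2, -16.2]
contact_force: [0.3, -0.0, 0.4]
gripper_width: 0.0599
t 2.75 tcp [ 380.  -299.1   24.5] jaw 140.0 w 59.9 F [ 0.3 -0.   0.4] J [-15.  16. -38.   0. -35. -25.]
units [-0.16  0.09 -0.26]
turn -0.0
```

```bash
python3 -m handwheel '[[[-0.16,0.09,-0.2,0],[0,0,0,0],[0,0,0,0]]]'
python3 -c "
from h import *
st((373.5,-295.5,14),140)"
```

```text
time_s: 3.05
tcp_pos: [0.3753, -0.296, 0.0193]
eef_rot: [-156.9, 88.9, -16.9]
contact_force: [-0.8, 0.1, 1.1]
gripper_width: 0.0602
t 3.05 tcp [ 375.3 -296.    19.3] jaw 140.0 w 60.2 F [-0.8  0.1  1.1] J [-15.  16. -39.   0. -34. -25.]
units [-0.04  0.01 -0.13]
turn -0.0
```

```bash
python3 -m handwheel '[[[-0.05,0,-0.15,0],[0,0,0,0],[0,0,0,0]]]'
python3 -m handwheel '[[[0,0,0,0],[0,0,0,0],[0,0,0,0],[0,0,0,0],[0,0,0,0],[0,0,0,0],[0,0,0,0]]]' 10 15
python3 -c "
from h import *
st((373.5,-295.5,14),140)"
```

```text
time_s: 3.35
tcp_pos: [0.3738, -0.2962, 0.014]
eef_rot: [-156.9, 88.8, -16.9]
contact_force: [-0.0, -0.3, 0.7]
gripper_width: 0.0599
time_s: 4.05
tcp_pos: [0.374, -0.2963, 0.014]
eef_rot: [-157.2, 88.8, -17.2]
contact_force: [-0.2, 0.0, 0.2]
gripper_width: 0.0223
t 4.05 tcp [ 374.  -296.3   14. ] jaw 140.0 w 22.3 F [-0.2  0.   0.2] J [-15.  16. -40.   0. -33. -25.]
units [-0.01  0.02 -0.  ]
turn -0.01
```

```bash
python3 -m handwheel '[[[0,0,0.4,0],[0,0,0.7,0],[0,0,0.7,0],[0,0,0.5,0],[0,0,0,0],[0,0,0,0]]]'
python3 -c "
from h import *
st((541.7,-276.5,100),140);pic('wrist','w3');pic('scene','s3')"
```

```text
time_s: 4.65
tcp_pos: [0.3724, -0.2958, 0.1085]
eef_rot: [-156.9, 89.0, -16.9]
contact_force: [0.1, -0.4, -1.1]
gripper_width: 0.0227
t 4.65 tcp [ 372.4 -295.8  108.5] jaw 140.0 w 22.7 F [ 0.1 -0.4 -1.1] J [-15.   8. -34.   0. -47. -25.]
units [ 4.23  0.48 -0.21]
turn -0.0
```

View pics/w3.png

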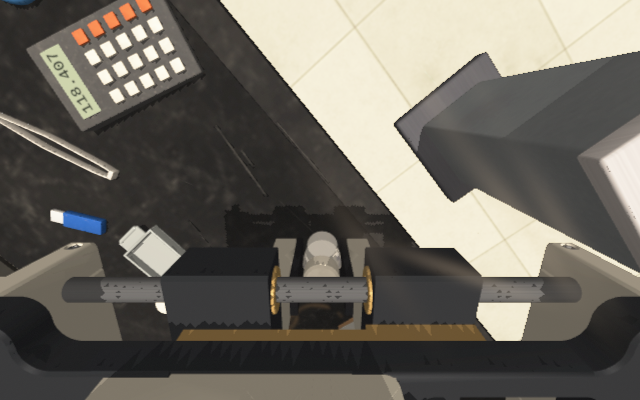

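View pics/s3.png

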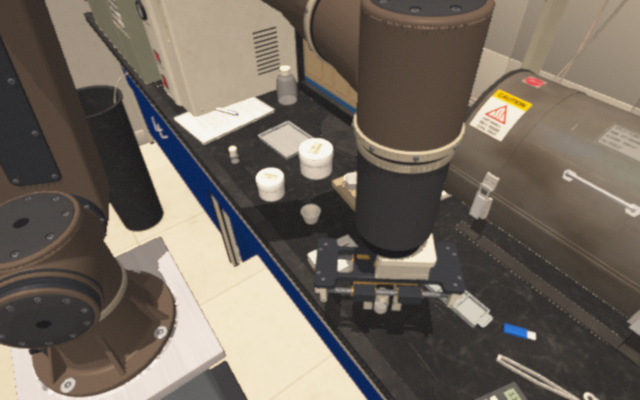

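```bash
python3 -m handwheel '[[[0.5,0.05,0,0],[0.7,0.08,0,0],[0.7,0.08,0,0],[0.7,0.08,0,0],[0.7,0.08,0,0],[0.6,0.05,0,0],[0,0,0,0],[0,0,0,0]]]'
python3 -c "
from h import *
st((541.7,-276.5,60),140);pic('wrist','w4');pic('scene','s4')"
```

```text
time_s: 5.55
tcp_pos: [0.533, -0.2761, 0.0979]
eef_rot: [176.1, 89.8, -43.9]
contact_force: [-0.4, -0.4, -1.0]
gripper_width: 0.0226
t 5.55 tcp [ 533.  -276.1   97.9] jaw 140.0 w 22.6 F [-0.4 -0.4 -1. ] J [ -9.  20. -19.   0. -51. -31.]
units [ 0.22 -0.01 -0.95]
turn 0.01
```

View pics/w4.png

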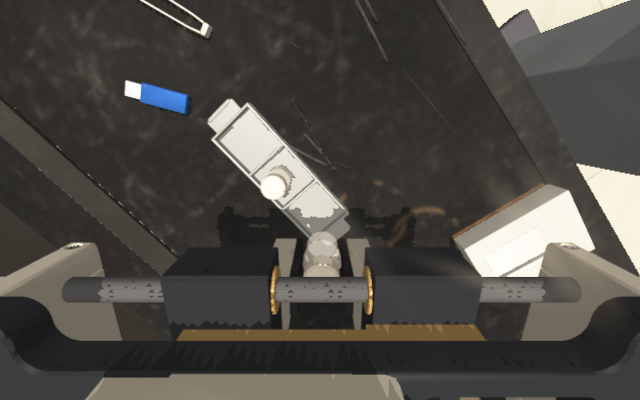

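View pics/s4.png

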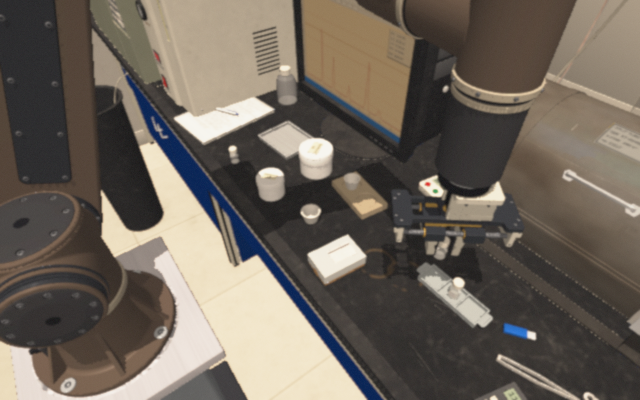

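The wrist view now shows the whole tray: far end about (212,135)/(248,102), near end (348,212), filed cap (273,187). I'll zoom in and refine the tray pose.

```bash
python3 -c "
import cv2
i=cv2.imread('pics/w4.png'); cv2.imwrite('pics/w4z.png',cv2.resize(i[90:250,195:365],None,fx=3.5,fy=3.5,interpolation=cv2.INTER_CUBIC))"
```

```text
(no output)
```

View pics/w4z.png

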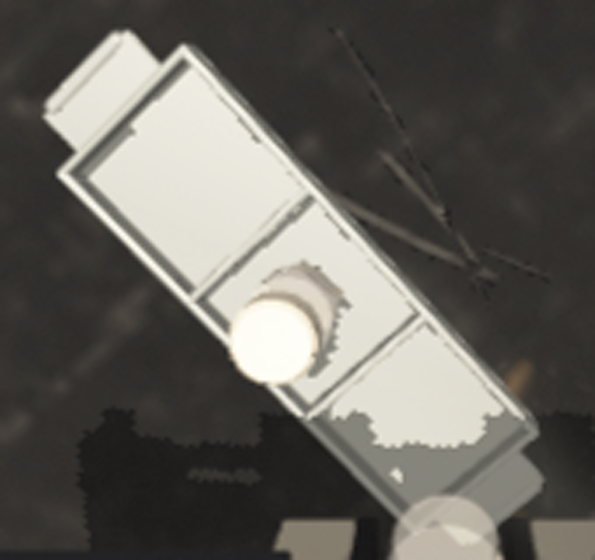

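```bash
python3 - <<'E'
from h import *
W=vision.get_calibration('wrist')
q=np.array([(63,173),(186,48),(197,300),(313,198),(306,413),(424,320),(535,430),(274,338)])/3.5+[195,90]
P=(plane(W,q[:7],.012)*1000).round(1);print(P); print('fv',(plane(W,q[7:],.047)*1000).round(1))
# held vial cap centre, tip z + ~30
print(plane(W,[(322,250)],vision and readout.get_state()['tcp_pos'][2]+.030)*1000)
E
```

```text
[[ 566.5 -382.5   12. ]
 [ 523.1 -383.7   12. ]
 [ 563.5 -338.7   12. ]
 [ 523.7 -338.6   12. ]
 [ 562.8 -298.4   12. ]
 [ 522.7 -297.6   12. ]
 [ 519.6 -256.    12. ]]
fv [[ 544.7 -321.7   47. ]]
[[ 523.76287996 -287.99509251  128.38048874]]
```

```bash
python3 -m handwheel '[[[0.22,0,-0.3,0],[0,0,-0.5,0],[0,0,-0.4,0],[0,0,0,0],[0,0,0,0]]]'
python3 -c "
from h import *
st((542,-276.7,17.5),140);pic('wrist','w5')"
```

```text
time_s: 6.15
tcp_pos: [0.5407, -0.277, 0.0475]
eef_rot: [-173.6, 89.8, -33.7]
contact_force: [0.3, 0.3, -0.0]
gripper_width: 0.0221
t 6.15 tcp [ 540.7 -277.    47.5] jaw 139.8 w 22.1 F [ 0.3  0.3 -0. ] J [ -9.  24. -20.   0. -45. -32.]
units [ 0.03  0.01 -0.75]
turn 0.03
```

View pics/w5.png

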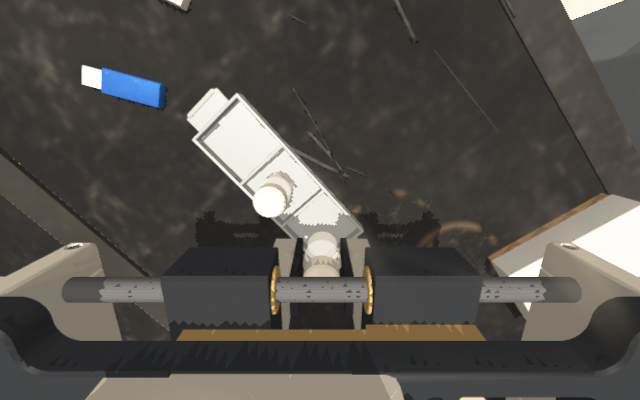

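```bash
python3 -c "
from h import *
W=vision.get_calibration('wrist');s=readout.get_state();x,y,z=s['tcp_pos']
print(proj(W,[[x,y,z+.03],[x,y,z-.014],[.542,-.2767,.012]]).round(1))
print('latch',proj(W,[[.637,-.266,.159]]))"
python3 -m handwheel '[[[0.03,0,-0.4,0],[0,0,-0.25,0],[0,0,-0.05,0],[0,0,0,0],[0,0,0,0]]]'
python3 -c "
from h import *
st((542,-276.7,17.5),140)"
```

```text
[[323.5 274.9]
 [323.3 239. ]
 [321.9 228.1]]
latch [[120.66438866 599.01086376]]
time_s: 6.7
tcp_pos: [0.5438, -0.2777, 0.0222]
eef_rot: [-162.1, 89.5, -22.2]
contact_force: [0.1, -0.2, 0.6]
gripper_width: 0.0223
t 6.7 tcp [ 543.8 -277.7   22.2] jaw 139.9 w 22.3 F [ 0.1 -0.2  0.6] J [ -9.  26. -22.   0. -42. -32.]
units [-0.05  0.02 -0.12]
turn 0.03
```

```bash
python3 -m handwheel '[[[-0.05,0.02,-0.12,0],[0,0,0,0],[0,0,0,0]]]'
python3 -c "
from h import *
st((542,-276.7,17.5),140)"
```

```text
time_s: 7.0
tcp_pos: [0.5424, -0.277, 0.0184]
eef_rot: [-160.0, 89.4, -20.2]
contact_force: [-0.6, 0.7, -0.5]
gripper_width: 0.0226
t 7.0 tcp [ 542.4 -277.    18.4] jaw 139.9 w 22.6 F [-0.6  0.7 -0.5] J [ -9.  26. -22.   0. -41. -32.]
units [-0.01  0.01 -0.02]
turn 0.03
```

```bash
python3 -m handwheel '[[[0,0,-0.04,0],[0,0,0,0],[0,0,0,0]]]'
python3 -m handwheel '[[[0,0,0,0],[0,0,0,0],[0,0,0,0],[0,0,0,0]]]' 36
python3 -m handwheel '[[[0,0,0.3,0],[0,0,0.6,0],[0,0,0.7,0],[0,0,0.7,0],[0,0,0.7,0],[0,0,0,0]]]'
python3 -c "
from h import *
st((397,293,150),160);pic('wrist','w6');pic('scene','s6')"
```

```text
time_s: 7.3
tcp_pos: [0.5426, -0.277, 0.0172]
eef_rot: [-159.9, 89.3, -20.0]
contact_force: [0.1, -0.2, 0.4]
gripper_width: 0.0227
time_s: 7.7
tcp_pos: [0.5427, -0.2771, 0.017]
eef_rot: [-159.9, 89.3, -20.0]
contact_force: [-0.9, -0.8, -0.4]
gripper_width: 0.0356
time_s: 8.3
tcp_pos: [0.5416, -0.2772, 0.1451]
eef_rot: [-165.4, 89.4, -25.5]
contact_force: [1.0, -1.7, -0.0]
gripper_width: 0.0361
t 8.3 tcp [ 541.6 -277.2  145.1] jaw 139.9 w 36.1 F [ 1.  -1.7 -0. ] J [ -9.  18. -15.   0. -57. -32.]
units [-3.62 14.26  0.12]
turn 4.02
```

View pics/w6.png

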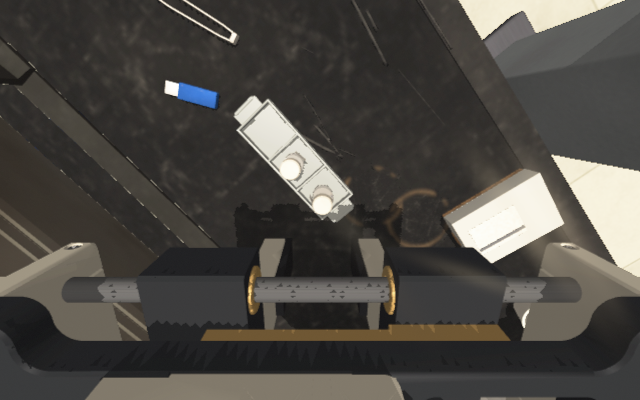

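View pics/s6.png

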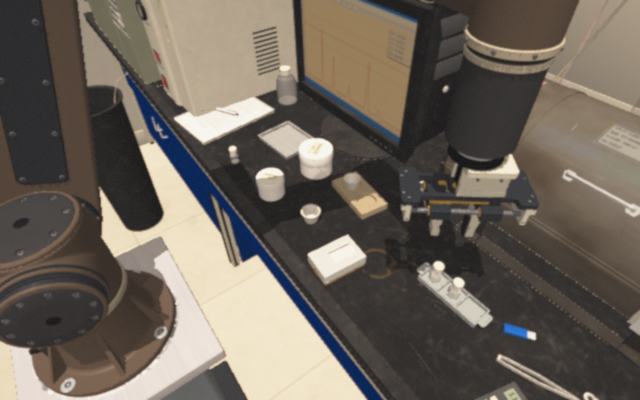

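Vial one stands in the left cell (caps at wrist (291,168) and (322,205)). On to vial L.

```bash
python3 -m handwheel '[[[-0.2,0.7,0.25,0],[-0.2,0.75,0.25,0],[-0.2,0.75,0.25,0],[-0.2,0.75,0.25,0],[-0.2,0.75,0.25,0],[-0.2,0.75,0,0],[-0.2,0.75,0,0],[-0.2,0.75,0,0]]]' 60
python3 -c "
from h import *
st((397,293,150),140);pic('scene','s7')"
```

```text
time_s: 9.2
tcp_pos: [0.4677, -0.0335, 0.1861]
eef_rot: [54.6, 89.5, -166.0]
contact_force: [0.4, -0.6, -1.1]
gripper_width: 0.0598
t 9.2 tcp [467.7 -33.5 186.1] jaw 139.4 w 59.8 F [ 0.4 -0.6 -1.1] J [ 20.   3. -27.  -0. -60. -61.]
units [-1.77  8.16 -0.9 ]
turn 0.12
```

View pics/s7.png

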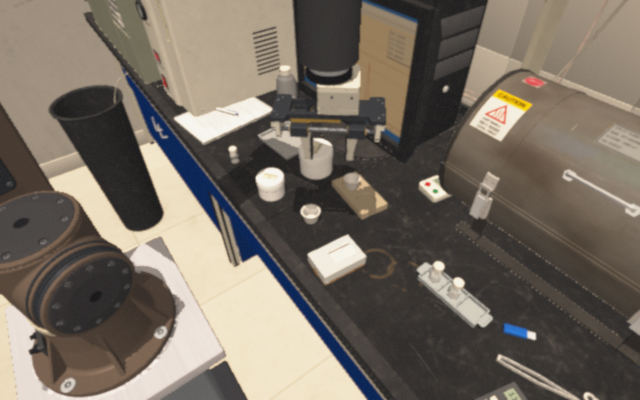

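```bash
python3 -m handwheel '[[[-0.17,0.75,0,0],[-0.17,0.75,0,0],[-0.17,0.75,0,0],[-0.17,0.75,0,0],[-0.17,0.75,0,0],[-0.17,0.75,0,0],[-0.17,0.75,0,0],[-0.17,0.75,0,0]]]'
python3 -m handwheel '[[[-0.17,0.75,0,0],[-0.1,0.6,0,0],[0,0,0,0],[0,0,0,0]]]'
python3 -c "
from h import *
st((397,293,80),140);pic('wrist','w8');pic('scene','s8')"
```

```text
time_s: 10.05
tcp_pos: [0.4045, 0.2144, 0.1808]
eef_rot: [61.5, 88.9, -159.1]
contact_force: [1.2, -0.0, 0.4]
gripper_width: 0.0597
time_s: 10.45
tcp_pos: [0.3905, 0.272, 0.1778]
eef_rot: [68.3, 88.6, -152.1]
contact_force: [-0.3, -0.4, 0.1]
gripper_width: 0.06
t 10.45 tcp [390.5 272.  177.8] jaw 139.5 w 60.0 F [-0.3 -0.4  0.1] J [ 58.   5. -26.  -1. -60. -98.]
units [ 0.16  0.52 -2.44]
turn 0.09
```

View pics/s8.png

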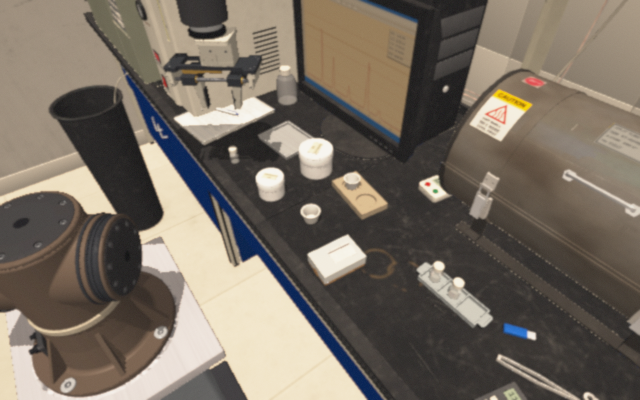

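View pics/w8.png

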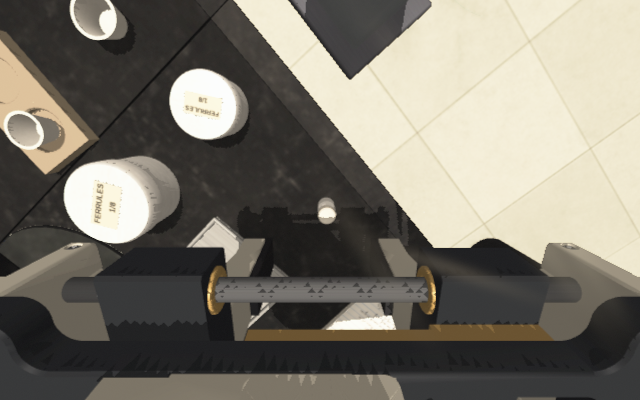

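Vial L's cap at about (326,213) in the wrist view; refine.

```bash
python3 - <<'E'
from h import *
W=vision.get_calibration('wrist'); i=cv2.imread('pics/w8.png')
cv2.imwrite('pics/w8z.png',cv2.resize(i[190:235,300:355],None,fx=10,fy=10,interpolation=cv2.INTER_CUBIC))
print(plane(W,[(327,214)],.044)*1000, proj(W,[[.397,.293,.044],[.397,.293,0]]))
E
```

```text
[[400.821454  292.7826238  44.       ]] [[329.77175723 212.00180295]
 [328.45070765 200.92768333]]
```

View pics/w8z.png

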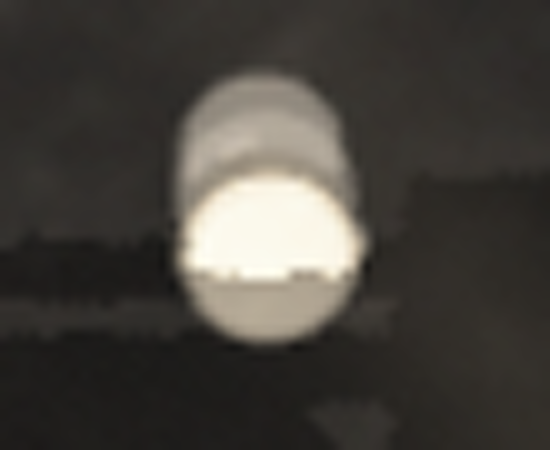

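```bash
python3 -m handwheel '[[[0.24,0.5,-0.3,0.1],[0,0,-0.7,0],[0,0,-0.7,0],[0,0,-0.5,0],[0,0,0,0],[0,0,0,0]]]'
python3 -c "
from h import *
st((400,292.5,14),140);i=pic('wrist','w9');
W=vision.get_calibration('wrist');cv2.imwrite('pics/w9z.png',cv2.resize(i[190:270,260:380],None,fx=5,fy=5,interpolation=cv2.INTER_CUBIC));print(proj(W,[[.4,.2925,.044],[.4,.2925,0]]))"
```

```text
time_s: 11.15
tcp_pos: [0.4025, 0.2874, 0.0887]
eef_rot: [66.8, 88.7, -153.5]
contact_force: [-0.4, 0.6, 1.5]
gripper_width: 0.0599
t 11.15 tcp [402.5 287.4  88.7] jaw 139.7 w 59.9 F [-0.4  0.6  1.5] J [ 58.  12. -31.  -1. -48. -98.]
units [-0.06  0.13 -1.87]
turn 0.07
[[328.91610697 225.99378255]
 [327.28032415 208.76026359]]
```

View pics/w9z.png

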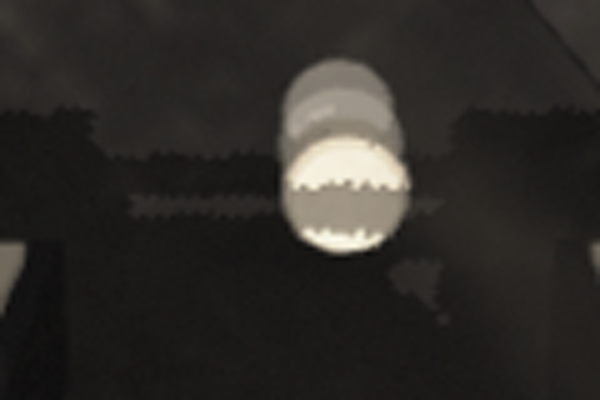

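```bash
python3 -m handwheel '[[[-0.05,0.12,-0.5,0],[0,0,-0.6,0],[0,0,-0.4,0],[0,0,0,0],[0,0,0,0]]]'
python3 -c "
from h import *
st((400.5,292,14),140)"
```

```text
time_s: 11.7
tcp_pos: [0.404, 0.2955, 0.0345]
eef_rot: [39.6, 89.3, 179.3]
contact_force: [-1.0, 0.2, 0.0]
gripper_width: 0.06
t 11.7 tcp [404.  295.5  34.5] jaw 139.6 w 60.0 F [-1.   0.2  0. ] J [ 58.  17. -34.  -1. -40. -98.]
units [-0.09 -0.09 -0.51]
turn 0.07
```

```bash
python3 -m handwheel '[[[-0.09,-0.09,-0.25,0],[0,0,-0.25,0],[0,0,0,0],[0,0,0,0]]]'
python3 -c "
from h import *
st((400.5,292,14),140)"
```

```text
time_s: 12.1
tcp_pos: [0.4013, 0.2931, 0.0161]
eef_rot: [14.7, 89.4, 154.3]
contact_force: [0.3, -0.1, 0.6]
gripper_width: 0.0599
t 12.1 tcp [401.3 293.1  16.1] jaw 139.7 w 59.9 F [ 0.3 -0.1  0.6] J [ 58.  18. -35.  -1. -36. -98.]
units [-0.02 -0.03 -0.05]
turn 0.07
```

Good; grip and lift.

```bash
python3 -m handwheel '[[[-0.02,-0.02,-0.05,0],[0,0,0,0],[0,0,0,0],[0,0,0,0],[0,0,0,0],[0,0,0,0],[0,0,0,0]]]' 10 15
python3 -c "
from h import *
st()"
python3 -m handwheel '[[[0,0,0.4,0],[0,0,0.7,0],[0,0,0.8,0],[0,0,0.8,0],[0,0,0.8,0],[0,0,0,0]]]'
python3 -c "
from h import *
st((544.3,-361.5,120),140); pic('wrist','w10')"
```

```text
time_s: 12.8
tcp_pos: [0.4008, 0.2927, 0.0145]
eef_rot: [9.6, 89.4, 149.3]
contact_force: [-0.5, 0.6, 0.5]
gripper_width: 0.0226
t 12.8 tcp [400.8 292.7  14.5] jaw 139.7 w 22.6 F [-0.5  0.6  0.5] J [ 58.  18. -36.  -1. -36. -98.]
time_s: 13.4
tcp_pos: [0.3997, 0.2907, 0.1587]
eef_rot: [33.1, 89.4, 172.7]
contact_force: [-0.6, 0.2, 0.4]
gripper_width: 0.0224
t 13.4 tcp [399.7 290.7 158.7] jaw 139.7 w 22.4 F [-0.6  0.2  0.4] J [ 58.   7. -27.  -1. -57. -98.]
units [  3.62 -16.3   -0.97]
turn 0.07
```

View pics/w10.png

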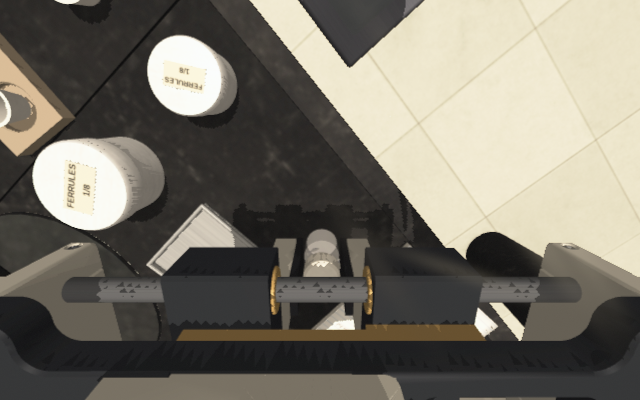

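```bash
python3 -m handwheel '[[[0.1,-0.5,0,0],[0.16,-0.75,0,0],[0.16,-0.75,0,0],[0.16,-0.75,0,0],[0.16,-0.75,0,0],[0.16,-0.75,0,0],[0.16,-0.75,0,0],[0.16,-0.75,0,0]]]'
python3 -m handwheel '[[[0.16,-0.75,0,0],[0.16,-0.75,0,0],[0.16,-0.75,0,0],[0.16,-0.75,0,0],[0.16,-0.75,0,0],[0.16,-0.75,0,0],[0.16,-0.75,0,0],[0.16,-0.75,0,0]]]'
python3 -c "
from h import *
st((544.3,-361.5,120),140)"
```

```text
time_s: 14.25
tcp_pos: [0.4438, 0.0524, 0.1493]
eef_rot: [52.3, 88.7, -167.8]
contact_force: [0.7, -0.6, 0.2]
gripper_width: 0.0223
time_s: 15.05
tcp_pos: [0.49, -0.1985, 0.1402]
eef_rot: [48.2, 88.0, -172.0]
contact_force: [0.1, 0.1, -0.9]
gripper_width: 0.0223
t 15.05 tcp [ 490.  -198.5  140.2] jaw 139.8 w 22.3 F [ 0.1  0.1 -0.9] J [ -1.  12. -23.   0. -56. -40.]
units [ 1.36 -4.08 -0.51]
turn 0.03
```

```bash
python3 -m handwheel '[[[0.2,-0.75,0,0],[0.24,-0.75,0,0],[0.28,-0.75,0,0],[0.28,-0.75,0,0],[0.28,-0.6,0,0],[0.1,-0.3,0,0],[0,0,0,0],[0,0,0,0]]]'
python3 -c "
from h import *
st((544.3,-361.5,50),140);pic('wrist','w11')"
```

```text
time_s: 15.85
tcp_pos: [0.5406, -0.3628, 0.1273]
eef_rot: [38.8, 87.0, 178.3]
contact_force: [-0.8, -0.4, -0.6]
gripper_width: 0.0223
t 15.85 tcp [ 540.6 -362.8  127.3] jaw 139.5 w 22.3 F [-0.8 -0.4 -0.6] J [-16.  24.  -8.   1. -61. -25.]
units [ 0.09  0.03 -1.93]
turn 0.11
```

View pics/w11.png

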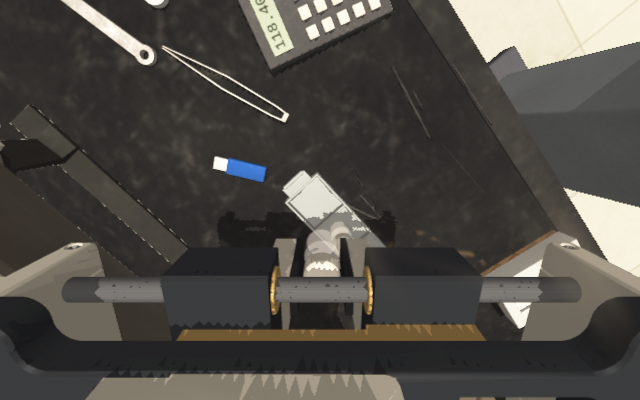

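```bash
python3 -m handwheel '[[[0.08,0.03,-0.4,0],[0,0,-0.5,0],[0,0,-0.5,0],[0,0,-0.3,0],[0,0,0,0],[0,0,0,0]]]'
python3 -c "
from h import *
st((544.3,-361.5,18),140);pic('wrist','w12')"
```

```text
time_s: 16.5
tcp_pos: [0.5416, -0.3557, 0.0602]
eef_rot: [38.5, 87.0, 178.3]
contact_force: [1.7, 0.7, 0.1]
gripper_width: 0.0224
t 16.5 tcp [ 541.6 -355.7   60.2] jaw 139.7 w 22.4 F [1.7 0.7 0.1] J [-16.  28. -12.   1. -53. -25.]
units [ 0.07 -0.15 -1.06]
turn 0.05
```

View pics/w12.png

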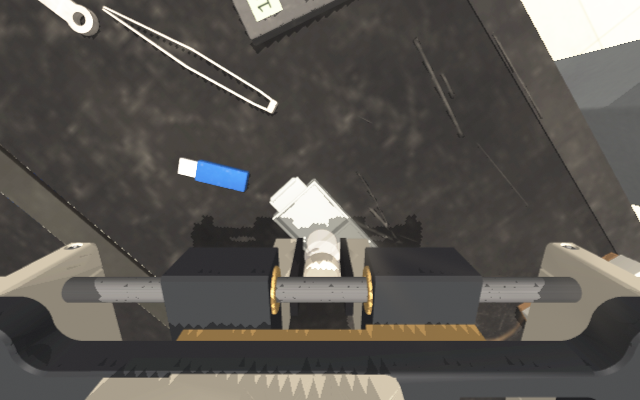

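```bash
python3 -m handwheel '[[[0.07,-0.16,-0.2,0],[0,0,-0.25,0],[0,0,0,0],[0,0,0,0]]]'
python3 -c "
from h import *
st((544.3,-361.5,18),140)"
```

```text
time_s: 16.95
tcp_pos: [0.5451, -0.3627, 0.0441]
eef_rot: [39.2, 87.2, 179.0]
contact_force: [0.2, 0.5, -0.6]
gripper_width: 0.0227
t 16.95 tcp [ 545.1 -362.7   44.1] jaw 139.8 w 22.7 F [ 0.2  0.5 -0.6] J [-16.  29. -12.   1. -51. -25.]
units [-0.02  0.03 -0.65]
turn 0.05
```

```bash
python3 -m handwheel '[[[0,0.02,-0.3,0],[0,-0.02,-0.25,0],[0,0,-0.05,0],[0,0,0,0],[0,0,0,0]]]'
python3 -c "
from h import *
st((544.3,-361.5,18),140)"
```

```text
time_s: 17.45
tcp_pos: [0.546, -0.3628, 0.0184]
eef_rot: [39.9, 87.2, 179.7]
contact_force: [0.1, -0.7, -0.4]
gripper_width: 0.0225
t 17.45 tcp [ 546.  -362.8   18.4] jaw 139.8 w 22.5 F [ 0.1 -0.7 -0.4] J [-16.  31. -13.   1. -49. -25.]
units [-0.04  0.03 -0.01]
turn 0.04
```

```bash
python3 -m handwheel '[[[-0.04,0.02,-0.03,0],[0,0,0,0],[0,0,0,0]]]'
python3 -m handwheel '[[[0,0,0,0],[0,0,0,0],[0,0,0,0],[0,0,0,0]]]' 36
python3 -m handwheel '[[[0,0,0.3,0],[0,0,0.5,0],[0,0,0.6,0],[0,0,0.7,0],[0,0,0.7,0],[0,0,0,0]]]'
python3 -c "
from h import *
st((440,-1,120),173);pic('wrist','w13');pic('scene','s13')"
```

```text
time_s: 17.75
tcp_pos: [0.5454, -0.3624, 0.0182]
eef_rot: [41.2, 87.4, -178.9]
contact_force: [0.5, 0.1, -0.8]
gripper_width: 0.0229
time_s: 18.15
tcp_pos: [0.5451, -0.3622, 0.0185]
eef_rot: [41.0, 87.4, -179.2]
contact_force: [0.3, 0.1, -0.5]
gripper_width: 0.0357
time_s: 18.75
tcp_pos: [0.5441, -0.3623, 0.138]
eef_rot: [41.6, 87.3, -178.5]
contact_force: [0.4, -0.7, 1.1]
gripper_width: 0.0361
t 18.75 tcp [ 544.1 -362.3  138. ] jaw 139.8 w 36.1 F [ 0.4 -0.7  1.1] J [-16.  24.  -7.   1. -62. -24.]
units [-2.6   9.03 -0.45]
turn 6.64
```

View pics/w13.png

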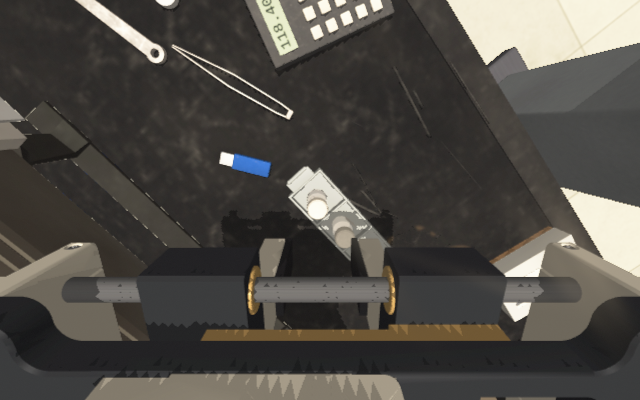

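View pics/s13.png

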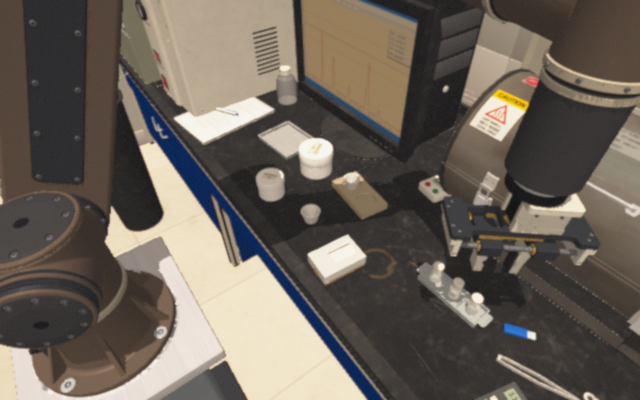

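All three vials stand in their cells. Now the crucible.

```bash
python3 -m handwheel '[[[-0.2,0.6,0.1,0.5],[-0.21,0.75,0.1,0.55],[-0.21,0.75,0.1,0.55],[-0.21,0.75,0.1,0.55],[-0.21,0.75,0.1,0.55],[-0.21,0.75,0.1,0.55],[-0.21,0.75,0.1,0.55],[-0.21,0.75,0.1,0.55]]]' 70
python3 -m handwheel '[[[-0.21,0.75,0,0.55],[-0.21,0.75,0,0.55],[-0.21,0.75,0,0.55],[-0.21,0.7,0,0.6],[0,0.2,0,0.4],[0,0,0,0],[0,0,0,0]]]'
python3 -c "
from h import *
st((440,-1,120),173.4);i=pic('wrist','w14')"
```

```text
time_s: 19.65
tcp_pos: [0.4668, -0.1219, 0.1591]
eef_rot: [34.1, 86.2, -163.9]
contact_force: [1.1, 0.4, 0.2]
gripper_width: 0.0698
time_s: 20.35
tcp_pos: [0.4269, 0.0102, 0.1562]
eef_rot: [32.8, 85.8, -151.1]
contact_force: [0.6, 0.1, -0.1]
gripper_width: 0.0701
t 20.35 tcp [426.9  10.2 156.2] jaw 176.0 w 70.1 F [ 0.6  0.1 -0.1] J [ 28.   3. -32.   0. -59. -32.]
units [ 0.33 -0.28 -0.9 ]
turn -0.52
```

View pics/w14.png

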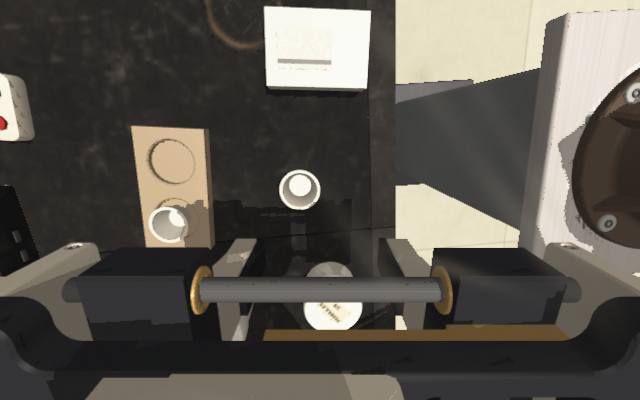

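Empty seat at (172,161), loose crucible at (300,188), filed one (169,224), tin below. Tool tilt has crept to ~4°; I'll quantify it and measure crucible and tile.

```bash
cat >> h.py <<'E'
def tilt():
    s=readout.get_state(); x=R.from_euler('xyz',s['eef_rot'],degrees=True).as_matrix()[:,0]
    print('tool x',x.round(3),'joints',s['joints'].round(1))
E
python3 - <<'E'
from h import *
tilt()
W=vision.get_calibration('wrist'); i=cv2.imread('pics/w14.png')
for c in blobs(i,(270,165,330,215),(120,120,120))[:1]:
    X=(plane(W,c,.028)*1000)[:,:2].astype(np.float32); print('cruc',cv2.fitEllipse(X),cv2.minEnclosingCircle(X))
for c in blobs(i,(125,120,215,245),(80,110,130))[:1]:
    X=(plane(W,c,.016)*1000)[:,:2].astype(np.float32); print(cv2.minAreaRect(X))
cv2.imwrite('pics/w14z.png',cv2.resize(i[110:260,110:340],None,fx=3.4,fy=3.4,interpolation=cv2.INTER_CUBIC))
E
```

```text
tool x [-0.063 -0.035 -0.997] joints [ 28.1   2.8 -32.3   0.1 -59.  -32.1]
cruc ((443.2746887207031, -1.1330535411834717), (42.995079040527344, 43.43776321411133), 110.3453598022461) ((443.2581787109375, -0.9488884210586548), 21.984840393066406)
((577.5460205078125, -10.295158386230469), (128.81637573242188, 71.3407211303711), 83.1607437133789)
```

View pics/w14z.png

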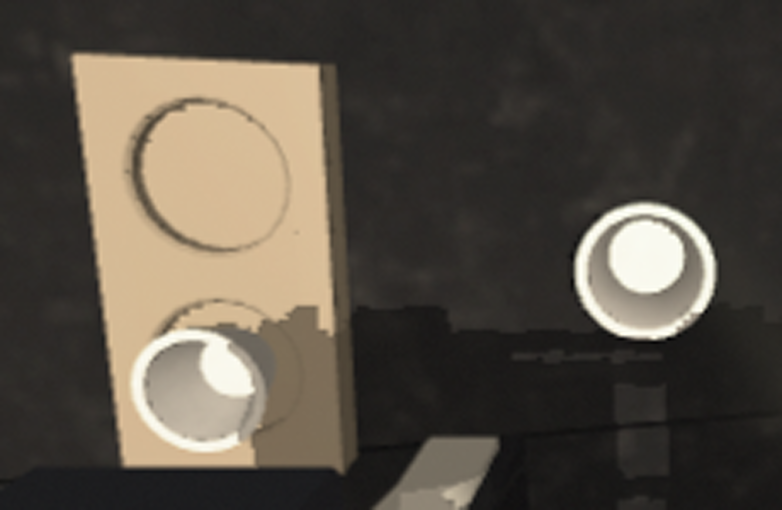

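```bash
python3 -m handwheel '[[[0.1,0,0.4,0],[0,0,0.4,0],[0,0,0.4,0],[0,0,0.4,0],[0,0,0.4,0],[0,0,0.4,0],[0,0,0.4,0],[0,0,0,-0.3]]]' >/dev/null
python3 -c "
from h import *
st();tilt()"
python3 -m handwheel '[[[0,0,-1,0],[0,0,-1,0],[0,0,-1,0],[0,0,0,0],[0,0,0,0]]]' >/dev/null
python3 -c "
from h import *
st();tilt()"
```

```text
t 21.2 tcp [430.7   1.4 269.9] jaw 173.3 w 70.2 F [-0.6  0.6  0.5] J [ 27.  -2. -21.  -0. -75. -33.]
tool x [-0.072 -0.035 -0.997] joints [ 26.6  -2.  -21.3  -0.  -75.3 -33.2]
t 21.7 tcp [431.1  -2.8 146.9] jaw 172.5 w 70.0 F [ 1.1 -1.   0.5] J [ 26.   4. -32.  -0. -58. -33.]
tool x [-0.071 -0.034 -0.997] joints [ 26.    4.1 -32.3  -0.  -58.1 -33.4]
```

```bash
python3 -m handwheel '[[[0,0,1,0],[0,0,1,0],[0,0,1,0],[0,0,0,0]]]' >/dev/null
python3 -c "
from h import *
st();tilt()"
python3 -m handwheel '[[[0,0,-0.4,0],[0,0,-0.4,0],[0,0,-0.4,0],[0,0,-0.4,0],[0,0,-0.4,0],[0,0,-0.4,0],[0,0,-0.4,0],[0,0,0,0]]]' >/dev/null
python3 -c "
from h import *
st();tilt()"
```

```text
t 22.1 tcp [431.7  -4.9 277.6] jaw 172.3 w 70.0 F [ 0.2  0.1 -1.1] J [ 26.  -2. -21.   0. -76. -34.]
tool x [-0.068 -0.035 -0.997] joints [ 25.8  -2.4 -20.7   0.1 -76.1 -33.5]
t 22.9 tcp [438.5  -5.  179.2] jaw 172.0 w 70.2 F [-0.8  0.1 -0.9] J [ 26.   2. -30.   0. -61. -34.]
tool x [-0.042 -0.026 -0.999] joints [ 25.6   1.7 -30.2   0.4 -61.  -33.7]
```

Fast-up/slow-down bobbing removes tilt; repeat.

```bash
python3 -m handwheel '[[[0,0,1,0],[0,0,1,0],[0,0,0.5,0],[0,0,0,0]]]' >/dev/null
python3 -m handwheel '[[[0,0,-0.4,0],[0,0,-0.4,0],[0,0,-0.4,0],[0,0,-0.4,0],[0,0,-0.4,0],[0,0,-0.4,0],[0,0,-0.4,0],[0,0,0,0]]]' >/dev/null
python3 -c "
from h import *
st((443,-1,14));tilt()"
```

```text
t 24.1 tcp [441.7  -6.9 184.3] jaw 171.8 w 69.8 F [-0.2  0.4 -1.1] J [ 25.   1. -30.   1. -60. -34.]
units [ 0.03  0.15 -4.26]
tool x [-0.022 -0.021 -1.   ] joints [ 25.4   0.9 -30.3   0.6 -60.5 -33.9]
```

```bash
python3 -m handwheel '[[[0.03,0.15,-0.4,0.2],[0,0,-0.4,0.15],[0,0,-0.4,0],[0,0,-0.4,0],[0,0,-0.4,0],[0,0,-0.3,0],[0,0,0,0],[0,0,0,0]]]' >/dev/null
python3 -c "
from h import *
st((443,-1,14),173.2);tilt();i=pic('wrist','w15')"
```

```text
t 24.9 tcp [4.495e+02 4.000e-01 1.002e+02] jaw 173.6 w 70.1 F [-0.4  0.6  1.1] J [ 26.   7. -37.   1. -47. -33.]
units [-0.16 -0.04 -2.15]
turn -0.09
tool x [-0.008 -0.019 -1.   ] joints [ 26.    6.9 -36.8   1.1 -47.2 -33.1]
```

View pics/w15.png

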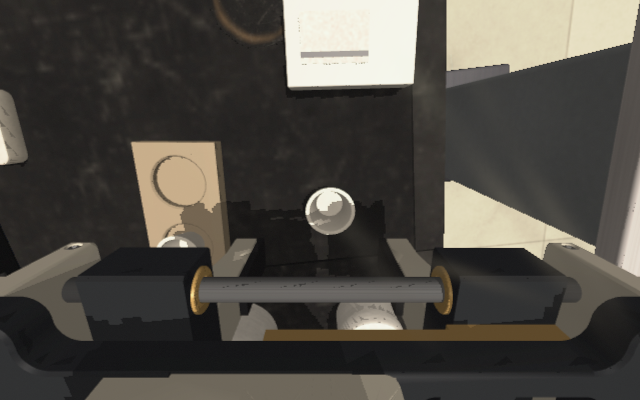

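```bash
cat > m.py <<'E'
from h import *
W=vision.get_calibration('wrist'); i=cv2.imread('pics/w15.png')
for c in blobs(i,(300,180,360,240),(110,110,110))[:1]:
    X=(plane(W,c,.028)*1000)[:,:2].astype(np.float32); print('cruc',cv2.fitEllipse(X),cv2.minEnclosingCircle(X))
z=i[130:260,120:240]; cv2.imwrite('pics/w15z.png',cv2.resize(z,None,fx=4.5,fy=4.5,interpolation=cv2.INTER_CUBIC))
E
python3 m.py
```

```text
cruc ((443.2112731933594, -0.7654986381530762), (42.69707489013672, 42.99529266357422), 152.6078338623047) ((443.0575866699219, -0.4138268232345581), 21.94583511352539)
```

View pics/w15z.png

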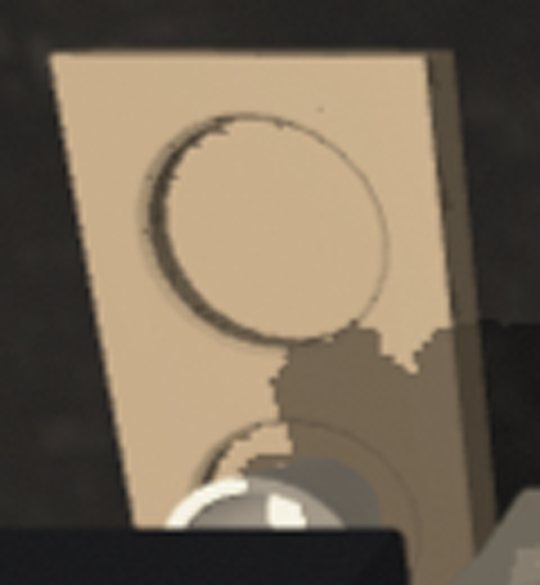

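```bash
python3 - <<'E'
from h import *
W=vision.get_calibration('wrist')
f=lambda q:(plane(W,np.array(q)/4.5+[120,130],.016)*1000)[:,:2].astype(np.float32)
e=f([(148,225),(240,113),(388,240),(270,345),(352,325),(330,143),(178,300),(185,135)])
print('seat',cv2.fitEllipse(e)); c=f([(50,53),(428,53),(475,575),(133,525)]);print(c)
d=c[2]-c[1];print(np.degrees(np.arctan2(d[1],d[0])));d=c[3]-c[0];print(np.degrees(np.arctan2(d[1],d[0])))
ax=np.array([np.cos(np.radians(83.4)),np.sin(np.radians(83.4))]);print('from corners',(c[0]+c[1])/2+ax*35)
E
python3 -m handwheel '[[[-0.16,-0.03,-0.4,0],[0,0,-0.4,0],[0,0,-0.4,0],[0,0,-0.4,0],[0,0,-0.2,0],[0,0,0,0],[0,0,0,0]]]' >/dev/null
python3 -c "
from h import *
st((443,-0.7,15),173.2);tilt()"
```

```text
seat ((573.0070190429688, -38.71015548706055), (46.854915618896484, 47.08854675292969), 66.31094360351562)
[[604.8982   -77.484634]
 [533.9694   -69.512344]
 [547.79987   39.13014 ]
 [616.9578    19.450672]]
82.74513
82.908325
from corners [573.45663816 -38.73044258]
t 25.65 tcp [449.1   1.5  33.8] jaw 173.7 w 70.0 F [-0.3  0.6 -0.6] J [ 26.  13. -42.   1. -36. -34.]
units [-0.15 -0.05 -0.47]
turn -0.1
tool x [ 0.005 -0.014 -1.   ] joints [ 26.3  12.5 -41.9   1.5 -35.7 -33.8]
```

```bash
python3 -m handwheel '[[[-0.16,-0.06,-0.15,-0.1],[0,0,-0.2,0],[0,0,-0.1,0],[0,0,0,0],[0,0,0,0]]]' >/dev/null
python3 -c "
from h import *
st((443,-0.7,15),172.8);tilt()"
```

```text
t 26.15 tcp [443.2  -0.7  16.1] jaw 173.2 w 70.1 F [-0.1  0.4 -0. ] J [ 26.  14. -44.   2. -32. -35.]
units [-0.01 -0.   -0.03]
turn -0.07
tool x [ 0.008 -0.013 -1.   ] joints [ 26.4  13.8 -43.8   1.6 -32.3 -34.6]
```

```bash
python3 -m handwheel '[[[0,0,0,0],[0,0,0,0],[0,0,0,0],[0,0,0,0],[0,0,0,0],[0,0,0,0],[0,0,0,0]]]' 30 15
python3 -m handwheel '[[[0,0,0.4,0],[0,0,0.8,0],[0,0,0.8,0],[0,0,0.5,0],[0,0,0,0]]]'
python3 -c "
from h import *
st((573,-38.7,80),172.8);tilt();pic('wrist','w16')"
```

```text
time_s: 26.85
tcp_pos: [0.4437, -0.0004, 0.0165]
eef_rot: [130.4, 89.1, -56.4]
contact_force: [-0.1, -0.0, -0.7]
gripper_width: 0.0399
time_s: 27.35
tcp_pos: [0.4421, -0.0012, 0.1193]
eef_rot: [115.9, 89.1, -71.0]
contact_force: [0.5, -0.1, 0.3]
gripper_width: 0.04
t 27.35 tcp [442.1  -1.2 119.3] jaw 173.2 w 40.0 F [ 0.5 -0.1  0.3] J [ 26.   4. -37.   1. -49. -34.]
units [ 3.27 -0.94 -0.98]
turn -0.08
tool x [ 0.005 -0.015 -1.   ] joints [ 26.4   4.2 -36.8   1.2 -49.1 -34. ]
```

View pics/w16.png

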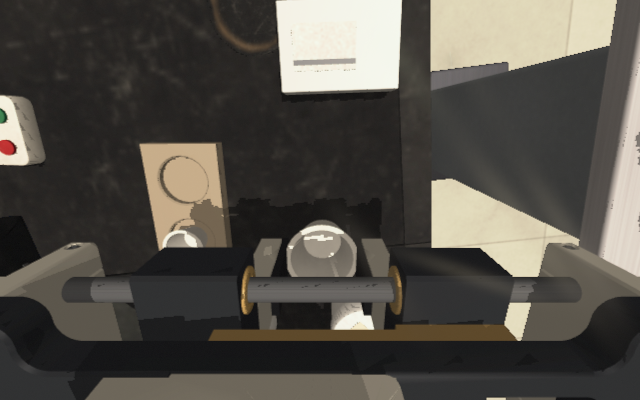

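```bash
python3 -m handwheel '[[[0.5,-0.15,0,0],[0.7,-0.22,0,0],[0.7,-0.22,0,0],[0.7,-0.22,0,0],[0.5,-0.1,0,0],[0,0,0,0],[0,0,0,0]]]'
python3 -c "
from h import *
st((573,-38.7,80),172.8);tilt();pic('wrist','w17');pic('scene','s17');pic('top','t17')"
```

```text
time_s: 28.1
tcp_pos: [0.565, -0.0404, 0.1097]
eef_rot: [73.1, 89.0, -113.7]
contact_force: [-0.8, -0.9, -0.5]
gripper_width: 0.0404
t 28.1 tcp [565.  -40.4 109.7] jaw 173.1 w 40.4 F [-0.8 -0.9 -0.5] J [ 16.  17. -22.   1. -52. -24.]
units [ 0.2   0.04 -0.74]
turn -0.06
tool x [-0.007 -0.016 -1.   ] joints [ 16.2  16.6 -22.2   1.  -51.9 -23.7]
```

View pics/w17.png

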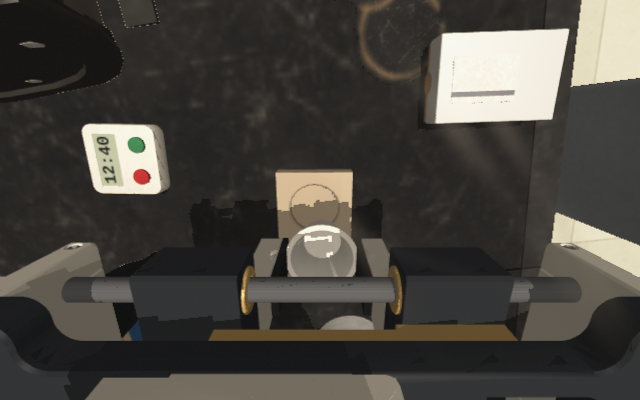

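View pics/s17.png

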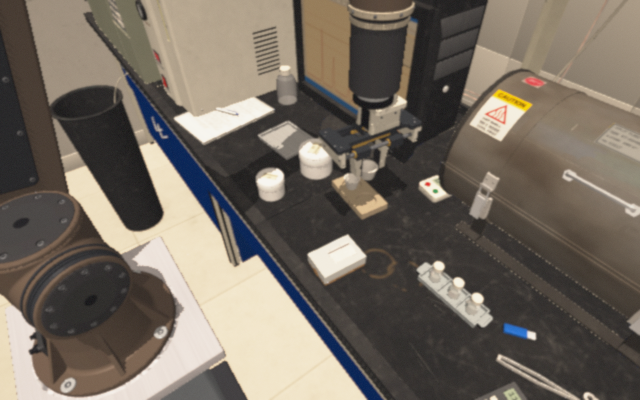

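View pics/t17.png

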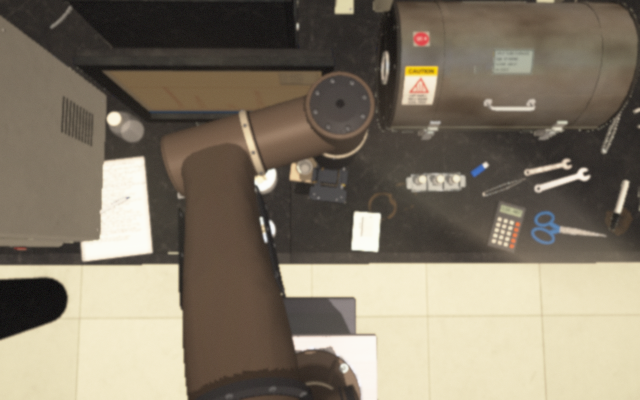

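```bash
python3 -m handwheel '[[[0.18,0.03,-0.4,0],[0,0,-0.4,0],[0,0,-0.4,0],[0,0,-0.3,0],[0,0,0,0],[0,0,0,0]]]'
python3 -c "
from h import *
st((572,-38.7,25),172.8);tilt();pic('wrist','w18')"
```

```text
time_s: 28.85
tcp_pos: [0.5703, -0.0371, 0.0515]
eef_rot: [91.1, 89.2, -95.5]
contact_force: [0.8, 0.3, 0.6]
gripper_width: 0.04
t 28.85 tcp [570.3 -37.1  51.5] jaw 173.4 w 40.0 F [0.8 0.3 0.6] J [ 16.  21. -25.   1. -44. -24.]
units [ 0.04 -0.04 -0.66]
turn -0.11
tool x [-0.001 -0.015 -1.   ] joints [ 16.4  20.9 -25.2   1.1 -44.2 -23.9]
```

View pics/w18.png

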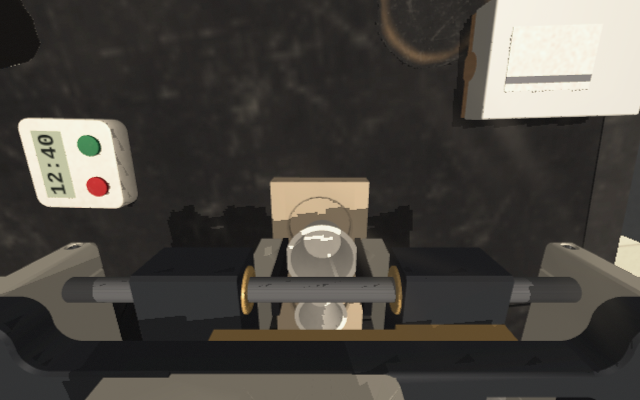

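Seat and crucible line up (seat centre column ≈320, crucible ≈322). Lower.

```bash
python3 -m handwheel '[[[0.04,-0.04,-0.3,0],[0,0,-0.25,0],[0,0,0,0],[0,0,0,0]]]'
python3 -c "
from h import *
st((572.5,-38.7,24.5),172.8);tilt()"
```

```text
time_s: 29.3
tcp_pos: [0.5729, -0.0386, 0.0292]
eef_rot: [102.4, 89.2, -84.2]
contact_force: [0.1, -0.4, -0.7]
gripper_width: 0.04
t 29.3 tcp [572.9 -38.6  29.2] jaw 173.4 w 40.0 F [ 0.1 -0.4 -0.7] J [ 16.  23. -26.   1. -41. -24.]
units [-0.01 -0.   -0.12]
turn -0.11
tool x [ 0.001 -0.014 -1.   ] joints [ 16.2  22.7 -26.1   1.2 -41.3 -23.7]
```

```bash
python3 -m handwheel '[[[0,0,-0.1,0],[0,0,0,0],[0,0,0,0]]]'
python3 -c "
from h import *
st((572.5,-38.7,24.5),172.8)"
```

```text
time_s: 29.6
tcp_pos: [0.5731, -0.0387, 0.025]
eef_rot: [103.1, 89.2, -83.5]
contact_force: [0.8, -0.2, -0.3]
gripper_width: 0.04
t 29.6 tcp [573.1 -38.7  25. ] jaw 173.4 w 40.0 F [ 0.8 -0.2 -0.3] J [ 16.  23. -26.   1. -41. -24.]
units [-0.02 -0.   -0.01]
turn -0.11
```

```bash
python3 -m handwheel '[[[0,0,-0.02,0],[0,0,0,0],[0,0,0,0]]]'
python3 -m handwheel '[[[0,0,0,0],[0,0,0,0],[0,0,0,0],[0,0,0,0]]]' 60
python3 -m handwheel '[[[0,0,0.3,0],[0,0,0.5,0],[0,0,0.8,0],[0,0,0.8,0],[0,0,0.8,0],[0,0,0,0]]]'
python3 -c "
from h import *
st((411.6,-132.4,120),85.2);tilt();pic('wrist','w19')"
```

```text
time_s: 29.9
tcp_pos: [0.5734, -0.0386, 0.0248]
eef_rot: [106.7, 89.2, -79.9]
contact_force: [-0.0, -0.3, -0.8]
gripper_width: 0.0404
time_s: 30.3
tcp_pos: [0.5736, -0.0385, 0.0249]
eef_rot: [108.9, 89.2, -77.7]
contact_force: [0.1, 0.6, 0.4]
gripper_width: 0.0594
time_s: 30.9
tcp_pos: [0.5725, -0.0392, 0.1612]
eef_rot: [104.7, 89.1, -81.9]
contact_force: [0.1, -0.3, 0.7]
gripper_width: 0.0604
t 30.9 tcp [572.5 -39.2 161.2] jaw 173.4 w 60.4 F [ 0.1 -0.3  0.7] J [ 16.  14. -18.   1. -58. -23.]
units [-4.02 -2.33 -1.03]
turn -17.64
tool x [ 0.002 -0.015 -1.   ] joints [ 16.2  14.  -18.1   1.  -58.  -23.3]
```

View pics/w19.png

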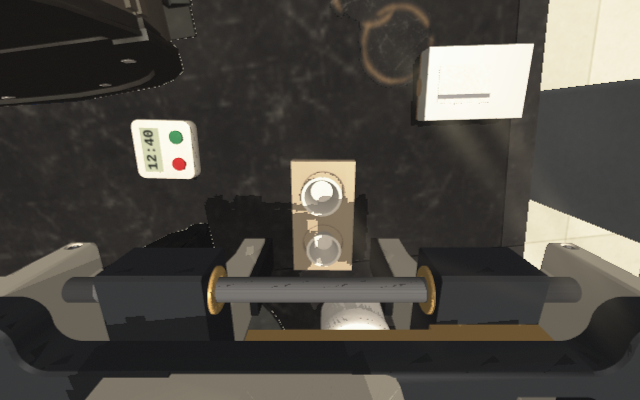

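Crucible sits in its seat at (322,195), the filed one at (323,250). Measure the box.

```bash
python3 - <<'E'
from h import *
W=vision.get_calibration('wrist'); i=cv2.imread('pics/w19.png')
for c in blobs(i,(408,35,545,130),(200,200,200))[:1]:
    X=(plane(W,c,.030)*1000)[:,:2].astype(np.float32); print(cv2.minAreaRect(X))
    print(cv2.approxPolyDP(X,6,True).reshape(-1,2))
E
python3 -m handwheel '[[[-0.4,-0.25,0,-1],[-0.5,-0.29,0,-1],[-0.5,-0.29,0,-1],[-0.5,-0.29,0,-1],[-0.5,-0.29,0,-1],[-0.5,-0.29,0,-1],[-0.5,-0.29,0,-1],[-0.4,-0.2,0,-1]]]' 85
python3 -m handwheel '[[[0,0,0,-1],[0,0,0,-1],[0,0,0,-1],[0,0,0,-1],[0,0,0,-1],[0,0,0,-1],[0,0,0,-1],[0,0,0,-1]]]'
python3 -c "
from h import *
st((411.6,-132.4,120),85.2);tilt();pic('wrist','w20')"
```

```text
((413.4886779785156, -132.53567504882812), (64.90740203857422, 94.8456039428711), 84.9853286743164)
[[ 363.66122  -159.86902 ]
 [ 457.3901   -168.7811  ]
 [ 463.08398  -104.806366]
 [ 369.46863   -96.267365]]
time_s: 31.75
tcp_pos: [0.4109, -0.1288, 0.1561]
eef_rot: [77.8, 88.9, -150.3]
contact_force: [0.2, -0.4, 0.3]
gripper_width: 0.0852
time_s: 32.55
tcp_pos: [0.4028, -0.1301, 0.1531]
eef_rot: [74.0, 88.5, 164.0]
contact_force: [-0.3, -0.1, -0.8]
gripper_width: 0.0852
t 32.55 tcp [ 402.8 -130.1  153.1] jaw 90.0 w 85.2 F [-0.3 -0.1 -0.8] J [  8.   1. -34.  -1. -56. -98.]
units [ 0.22 -0.06 -0.83]
turn -0.96
tool x [-0.026  0.007 -1.   ] joints [  8.4   1.1 -34.1  -0.8 -56.2 -98. ]
```

View pics/w20.png

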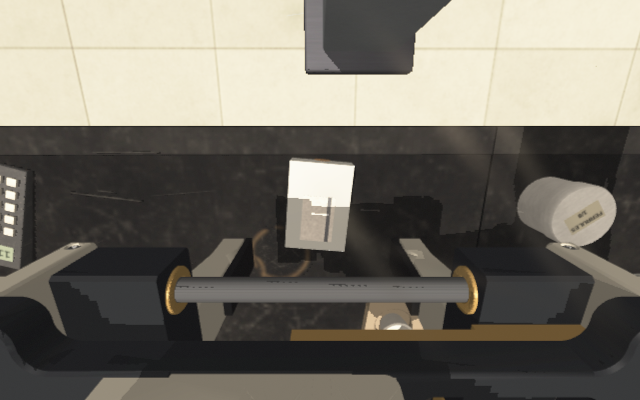

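Box: centre (413.5,-132.5), sides 65×95 mm, y-axis heading 85°, matching the top view. Align and descend.

```bash
python3 -m handwheel '[[[0.2,-0.06,-0.4,-0.5],[0,0,-0.4,-0.5],[0,0,-0.4,0],[0,0,-0.4,0],[0,0,-0.3,0],[0,0,0,0],[0,0,0,0]]]' 87
python3 -c "
from h import *
st((413.5,-132.5,12),85);tilt();pic('wrist','w21')"
```

```text
time_s: 33.3
tcp_pos: [0.4086, -0.1329, 0.0736]
eef_rot: [76.2, 88.3, 161.3]
contact_force: [0.1, 0.1, 1.0]
gripper_width: 0.0874
t 33.3 tcp [ 408.6 -132.9   73.6] jaw 85.1 w 87.4 F [0.1 0.1 1. ] J [   8.    8.  -39.   -1.  -44. -102.]
units [ 0.12  0.01 -1.54]
turn -0.02
tool x [-0.028  0.009 -1.   ] joints [   7.8    8.1  -39.1   -1.1  -44.3 -101.9]
```

View pics/w21.png

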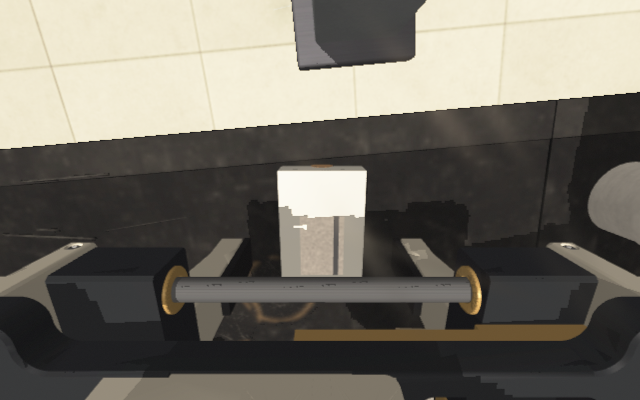

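```bash
python3 -m handwheel '[[[0.12,0,-0.4,0],[0,0,-0.4,0],[0,0,-0.35,0],[0,0,-0.2,0],[0,0,0,0],[0,0,0,0]]]'
python3 -c "
from h import *
st((413.5,-132.5,12),85);tilt()"
```

```text
time_s: 33.95
tcp_pos: [0.4171, -0.1326, 0.0225]
eef_rot: [67.4, 88.8, 152.7]
contact_force: [-0.5, -0.4, 1.0]
gripper_width: 0.087
t 33.95 tcp [ 417.1 -132.6   22.5] jaw 85.3 w 87.0 F [-0.5 -0.4  1. ] J [   8.   14.  -42.   -1.  -36. -101.]
units [-0.09  0.   -0.26]
turn -0.06
tool x [-0.019  0.01  -1.   ] joints [   7.7   13.6  -41.6   -1.2  -35.8 -101.4]
```

```bash
python3 -m handwheel '[[[-0.09,0,-0.15,0],[0,0,-0.1,0],[0,0,0,0],[0,0,0,0]]]'
python3 -m handwheel '[[[0,0,0,0],[0,0,0,0],[0,0,0,0],[0,0,0,0],[0,0,0,0],[0,0,0,0]]]' 50 25
python3 -c "
from h import *
st((413.5,-132.5,12),85);tilt()"
```

```text
time_s: 34.35
tcp_pos: [0.4143, -0.1325, 0.0133]
eef_rot: [62.2, 88.9, 147.5]
contact_force: [-0.3, 0.2, 0.2]
gripper_width: 0.0868
time_s: 34.95
tcp_pos: [0.4147, -0.1325, 0.0137]
eef_rot: [61.0, 88.9, 146.3]
contact_force: [0.4, -0.1, 0.1]
gripper_width: 0.0659
t 34.95 tcp [ 414.7 -132.5   13.7] jaw 85.3 w 65.9 F [ 0.4 -0.1  0.1] J [   8.   14.  -43.   -1.  -34. -101.]
units [-0.03 -0.   -0.04]
turn -0.07
tool x [-0.015  0.01  -1.   ] joints [   7.7   14.2  -42.6   -1.3  -34.  -101.4]
```

```bash
python3 -m handwheel '[[[0,0,0.4,0],[0,0,0.8,0],[0,0,0.9,0],[0,0,0.9,0],[0,0,0.8,0],[0,0,0,0]]]'
python3 -m handwheel '[[[0.1,0.4,0.05,1],[0.2,0.65,0.05,1],[0.2,0.65,0.05,1],[0.2,0.65,0.05,1],[0.2,0.65,0.05,1],[0.2,0.65,0.05,1],[0.2,0.65,0.05,1],[0.2,0.65,0.05,1]]]'
python3 -c "
from h import *
st((559,287,120),5);tilt();pic('wrist','w22')"
```

```text
time_s: 35.55
tcp_pos: [0.4117, -0.1329, 0.1703]
eef_rot: [70.2, 88.7, 155.5]
contact_force: [0.1, 1.5, -1.2]
gripper_width: 0.0658
time_s: 36.35
tcp_pos: [0.4691, 0.0699, 0.1831]
eef_rot: [67.0, 88.5, -166.6]
contact_force: [0.4, -0.7, 0.1]
gripper_width: 0.0656
t 36.35 tcp [469.1  69.9 183.1] jaw 126.4 w 65.6 F [ 0.4 -0.7  0.1] J [ 32.   4. -26.  -1. -61. -85.]
units [ 2.25  5.43 -1.58]
turn 11.72
tool x [-0.026 -0.006 -1.   ] joints [ 31.9   4.4 -26.2  -0.5 -60.8 -85.2]
```

View pics/w22.png

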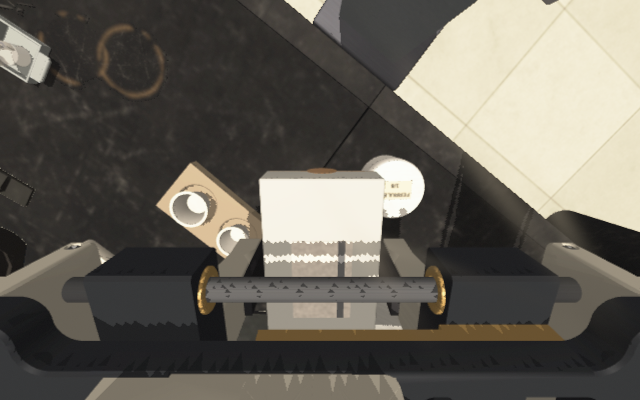

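```bash
python3 -m handwheel '[[[0.25,0.6,0.03,1],[0.25,0.65,0.03,1],[0.25,0.65,0.03,1],[0.25,0.65,0.03,1],[0.25,0.65,0.03,1],[0.25,0.65,0.03,1],[0.25,0.65,0.03,1],[0.2,0.5,0,1]]]'
python3 -m handwheel '[[[0,0,0,1],[0,0,0,1],[0,0,0,1],[0,0,0,0.7],[0,0,0,0],[0,0,0,0]]]'
python3 -c "
from h import *
st((559,287,120),5);tilt();pic('wrist','w23');pic('scene','s23')"
```

```text
time_s: 37.2
tcp_pos: [0.5472, 0.2791, 0.184]
eef_rot: [63.2, 88.0, -128.5]
contact_force: [0.2, -0.8, -0.9]
gripper_width: 0.0659
time_s: 37.8
tcp_pos: [0.5457, 0.2812, 0.1754]
eef_rot: [56.3, 87.5, -116.0]
contact_force: [-0.2, -0.1, -0.9]
gripper_width: 0.0659
t 37.8 tcp [545.7 281.2 175.4] jaw -172.3 w 65.9 F [-0.2 -0.1 -0.9] J [ 46.  18. -10.   1. -64. -39.]
units [ 0.33  0.15 -1.38]
turn -0.53
tool x [-0.019 -0.04  -0.999] joints [ 46.   18.2 -10.1   0.9 -64.1 -38.7]
```

View pics/w23.png

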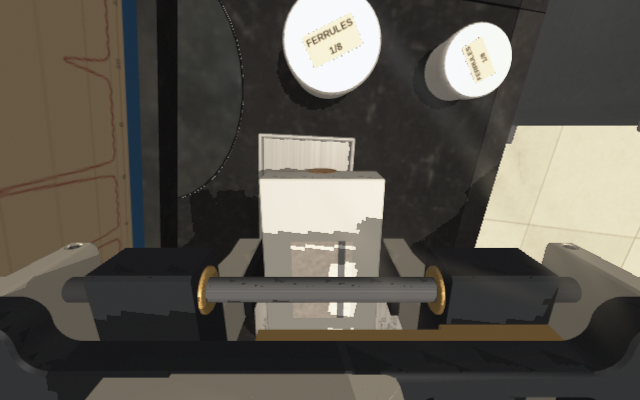

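View pics/s23.png

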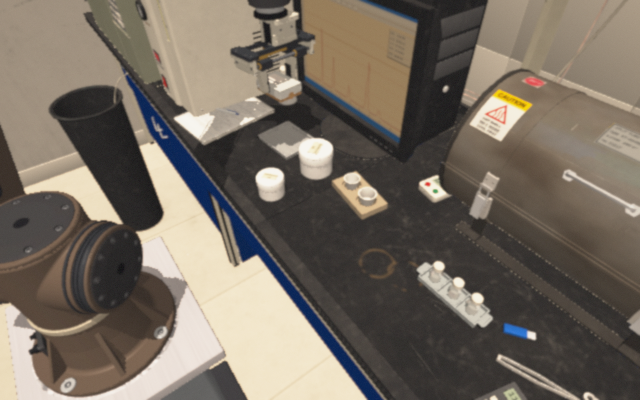

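```bash
python3 - <<'E'
from h import *
W=vision.get_calibration('wrist')
c=(plane(W,[(259.5,134),(355,138)],.012)*1000)[:,:2];print(c)
d=c[0]-c[1];a=np.degrees(np.arctan2(d[1],d[0]));print(a)
b=np.radians(a+90);print('centre',c.mean(0)+65*np.array([np.cos(b),np.sin(b)]))
E
python3 -m handwheel '[[[0,0,1,0],[0,0,0.8,0],[0,0,0,0]]]' >/dev/null
python3 -m handwheel '[[[0,0.0,-0.4,0],[0,0,-0.4,0],[0,0,-0.4,0],[0,0,-0.4,0],[0,0,-0.4,0],[0,0,-0.3,0],[0,0,0,-0.5],[0,0,0,0]]]'
python3 -c "
from h import *
st((559,287,120),5);tilt()"
```

```text
[[620.89356345 224.81267732]
 [513.89503195 214.94612938]]
5.26845912705739
centre [561.42583943 284.60480413]
time_s: 39.0
tcp_pos: [0.5444, 0.2794, 0.1515]
eef_rot: [54.9, 87.4, -120.7]
contact_force: [1.4, 0.8, -0.7]
gripper_width: 0.0658
t 39.0 tcp [544.4 279.4 151.5] jaw -175.6 w 65.8 F [ 1.4  0.8 -0.7] J [ 46.  19. -12.   1. -61. -42.]
units [ 0.36  0.19 -0.79]
turn 0.13
tool x [-0.023 -0.038 -0.999] joints [ 45.8  19.2 -11.9   0.7 -61.4 -41.8]
```

```bash
python3 -m handwheel '[[[0.38,0.15,-0.4,0.1],[0,0,-0.4,0],[0,0,-0.4,0],[0,0,-0.4,0],[0,0,-0.4,0],[0,0,-0.3,0],[0,0,0,0],[0,0,0,0]]]'
python3 -c "
from h import *
st((560.5,285.5,17.5),5);tilt();pic('wrist','w24')"
```

```text
time_s: 39.8
tcp_pos: [0.5619, 0.2865, 0.0576]
eef_rot: [57.6, 87.7, -117.2]
contact_force: [0.6, -0.3, -0.4]
gripper_width: 0.0662
t 39.8 tcp [561.9 286.5  57.6] jaw -174.8 w 66.2 F [ 0.6 -0.3 -0.4] J [ 45.  26. -15.   1. -51. -41.]
units [-0.03 -0.03 -1.  ]
turn -0.04
tool x [-0.018 -0.036 -0.999] joints [ 45.2  26.  -15.4   0.9 -50.8 -40.5]
```

View pics/w24.png

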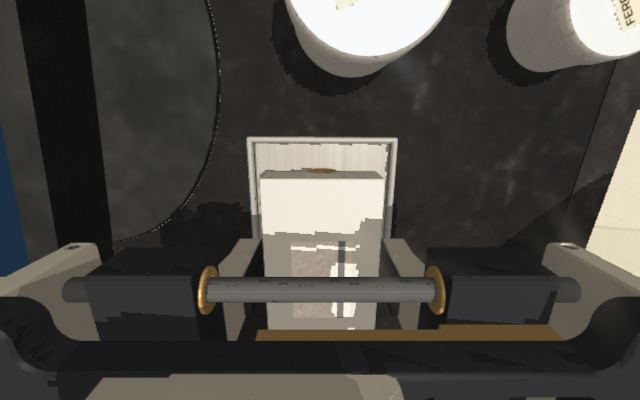

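Box is centred over the tray (box 260–385, tray 249–396 columns). Lower.

```bash
python3 -m handwheel '[[[-0.03,-0.03,-0.35,0],[0,0,-0.3,0],[0,0,-0.2,0],[0,0,0,0],[0,0,0,0]]]'
python3 -c "
from h import *
st((560.5,285.5,17.5),5);tilt()"
```

```text
time_s: 40.35
tcp_pos: [0.5611, 0.2858, 0.0222]
eef_rot: [58.9, 87.8, -115.8]
contact_force: [0.3, 0.3, -0.3]
gripper_width: 0.0655
t 40.35 tcp [561.1 285.8  22.2] jaw -174.8 w 65.5 F [ 0.3  0.3 -0.3] J [ 45.  28. -17.   1. -46. -41.]
units [-0.02 -0.01 -0.12]
turn -0.05
tool x [-0.016 -0.034 -0.999] joints [ 45.2  28.3 -17.3   1.  -46.5 -40.6]
```

```bash
python3 -m handwheel '[[[0,0,-0.1,0],[0,0,0,0],[0,0,0,0]]]'
python3 -m handwheel '[[[0,0,0,0],[0,0,0,0],[0,0,0,0],[0,0,0,0]]]' 76
python3 -c "
from h import *
st();tilt()"
python3 -m handwheel '[[[0,0,0.3,0],[0,0,0.5,0],[0,0,0.8,0],[0,0,0.9,0],[0,0,0.9,0],[0,0,0,0]]]'
python3 -c "
from h import *
st((415,128,150),103);tilt();pic('wrist','w25')"
```

```text
time_s: 40.65
tcp_pos: [0.5615, 0.2861, 0.0183]
eef_rot: [59.6, 87.9, -115.2]
contact_force: [0.4, -0.4, 0.1]
gripper_width: 0.0659
time_s: 41.05
tcp_pos: [0.5621, 0.2866, 0.0194]
eef_rot: [61.0, 88.0, -113.7]
contact_force: [-0.8, 0.1, 0.9]
gripper_width: 0.0758
t 41.05 tcp [562.1 286.6  19.4] jaw -174.7 w 75.8 F [-0.8  0.1  0.9] J [ 45.  28. -17.   1. -46. -41.]
tool x [-0.014 -0.032 -0.999] joints [ 45.2  28.5 -17.4   1.  -46.  -40.6]
time_s: 41.65
tcp_pos: [0.5615, 0.2854, 0.1643]
eef_rot: [62.3, 87.9, -112.4]
contact_force: [0.2, 0.2, -0.2]
gripper_width: 0.076
t 41.65 tcp [561.5 285.4 164.3] jaw -174.7 w 76.0 F [ 0.2  0.2 -0.2] J [ 45.  20.  -9.   1. -63. -40.]
units [-3.66 -3.94 -0.36]
turn -16.46
tool x [-0.014 -0.033 -0.999] joints [ 45.2  19.8  -9.2   0.9 -62.9 -40.3]
```

View pics/w25.png

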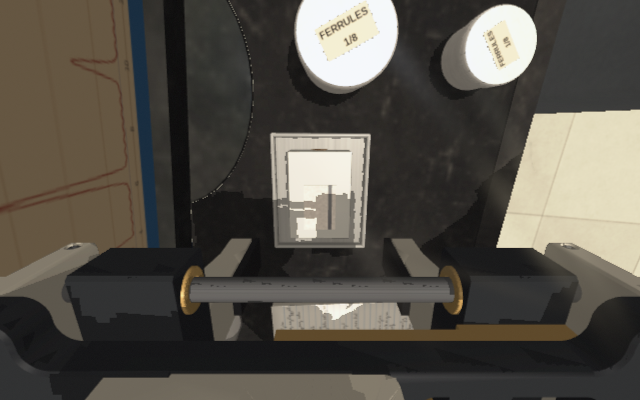

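Box lies flat in the tray, centred. Measure the lid and the tin from here.

```bash
python3 - <<'E'
from h import *
W=vision.get_calibration('wrist'); i=cv2.imread('pics/w25.png')
cv2.imwrite('pics/w25z.png',cv2.resize(i[125:255,260:380],None,fx=4.5,fy=4.5,interpolation=cv2.INTER_CUBIC))
for c in blobs(i,(435,0,545,95),(225,225,225))[:1]:
    X=(plane(W,c,.053)*1000)[:,:2].astype(np.float32); print('tin',cv2.fitEllipse(X),cv2.minEnclosingCircle(X))
E
```

```text
tin ((417.2791748046875, 128.97222900390625), (60.89606857299805, 61.207496643066406), 24.383403778076172) ((417.1791687011719, 128.8542022705078), 30.878246307373047)
```

View pics/w25z.png

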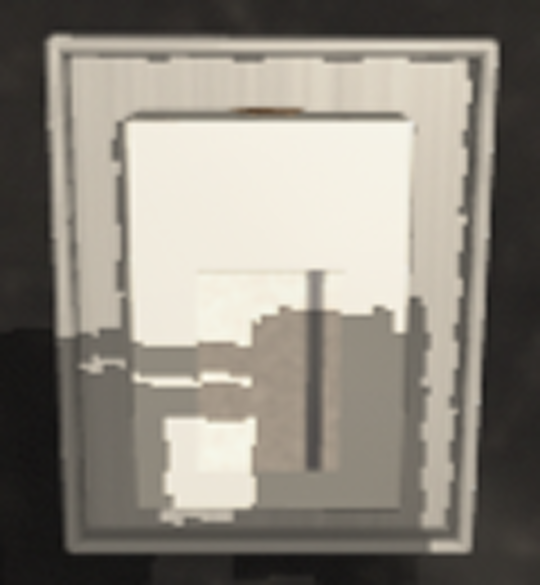

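```bash
python3 - <<'E'
from h import *
W=vision.get_calibration('wrist')
f=lambda q,z:(plane(W,np.array(q)/4.5+[260,125],z)*1000)[:,:2]
c=f([(126,120),(411,120),(400,508),(136,508)],.033);print(c,c.mean(0),np.linalg.norm(c-np.roll(c,1,0),axis=1))
t=f([(48,38),(497,40),(472,552),(68,552)],.012);print('tray',t.mean(0),np.linalg.norm(t-np.roll(t,1,0),axis=1))
E
python3 -m handwheel '[[[-0.35,-0.4,0.05,-1],[-0.42,-0.47,0.03,-1],[-0.42,-0.47,0.03,-1],[-0.42,-0.47,0.03,-1],[-0.42,-0.47,0.03,-1],[-0.42,-0.47,0.03,-1],[-0.42,-0.47,0.03,-1],[-0.42,-0.47,0.03,-1]]]' 87
python3 -m handwheel '[[[-0.2,-0.1,0,-1],[0,0,0,-1],[0,0,0,-1],[0,0,0,0],[0,0,0,0]]]'
python3 -c "
from h import *
st((417,129,150),130);tilt();pic('wrist','w26')"
```

```text
[[597.94073787 239.19677282]
 [533.52000904 233.40711823]
 [524.81110945 328.05761947]
 [589.84950277 333.51774917]] [561.53033978 283.54481492] [94.66738966 64.68037108 95.05031467 65.26718641]
tray [560.21250847 285.67250318] [133.3707086  107.41897193 133.73644644 108.18073325]
time_s: 42.5
tcp_pos: [0.4221, 0.1318, 0.1697]
eef_rot: [58.9, 87.5, -157.3]
contact_force: [0.3, -0.2, 0.4]
gripper_width: 0.0871
time_s: 43.0
tcp_pos: [0.4092, 0.1235, 0.1691]
eef_rot: [58.6, 87.3, -173.3]
contact_force: [0.6, -1.1, 0.6]
gripper_width: 0.0868
t 43.0 tcp [409.2 123.5 169.1] jaw 128.1 w 86.8 F [ 0.6 -1.1  0.6] J [ 42.   1. -31.  -2. -60. -93.]
units [ 0.2   0.14 -0.48]
turn 0.39
tool x [-0.046 -0.005 -0.999] joints [ 41.9   1.3 -31.2  -1.8 -59.8 -92.9]
```

View pics/w26.png

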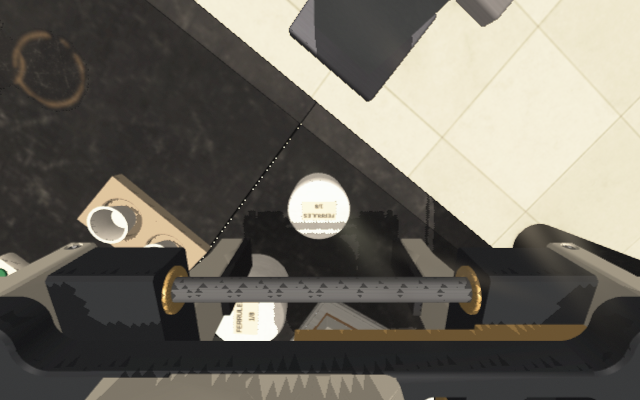

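```bash
python3 - <<'E'
from h import *
W=vision.get_calibration('wrist'); i=cv2.imread('pics/w26.png')
for c in blobs(i,(280,165,360,245),(190,190,190))[:1]:
    X=(plane(W,c,.053)*1000)[:,:2].astype(np.float32); print('tin',cv2.fitEllipse(X),cv2.minEnclosingCircle(X))
E
python3 -m handwheel '[[[0,0,1,0],[0,0,1,0],[0,0,1,0],[0,0,0,0]]]' >/dev/null
python3 -m handwheel '[[[0.1,0.1,-0.4,0],[0,0,-0.4,0],[0,0,-0.4,0],[0,0,-0.4,0],[0,0,-0.4,0],[0,0,-0.4,0],[0,0,-0.4,0],[0,0,0,0]]]' >/dev/null
python3 -c "
from h import *
st((417,129,110),130);tilt()"
python3 -m handwheel '[[[0,0,1,0],[0,0,1,0],[0,0,1,0],[0,0,0,0]]]' >/dev/null
python3 -m handwheel '[[[0,0,-0.4,0],[0,0,-0.4,0],[0,0,-0.4,0],[0,0,-0.4,0],[0,0,-0.4,0],[0,0,-0.4,0],[0,0,-0.4,0],[0,0,0,0]]]' >/dev/null
python3 -c "
from h import *
st((417,129,110),130);tilt()"
```

```text
tin ((412.2298889160156, 124.68869018554688), (49.00421905517578, 66.48723602294922), 37.24913024902344) ((416.9539794921875, 128.34471130371094), 31.954084396362305)
t 44.25 tcp [411.8 127.2 174.7] jaw 129.4 w 87.0 F [-0.2 -1.2 -0.2] J [ 42.   1. -30.  -2. -61. -92.]
units [ 0.13  0.05 -1.62]
turn 0.13
tool x [-0.049 -0.009 -0.999] joints [ 42.1   1.4 -30.2  -1.7 -60.8 -91.8]
t 45.45 tcp [412.6 126.9 188.8] jaw 130.2 w 86.8 F [-0.4 -0.9  0.7] J [ 42.   0. -29.  -2. -63. -91.]
units [ 0.11  0.05 -1.97]
turn -0.04
tool x [-0.044 -0.008 -0.999] joints [ 42.2   0.5 -29.2  -1.5 -62.5 -91.2]
```

```bash
python3 -m handwheel '[[[0.11,0.04,-0.4,0],[0,0,-0.4,0],[0,0,-0.4,0],[0,0,-0.4,0],[0,0,-0.4,0],[0,0,-0.2,0],[0,0,0,0],[0,0,0,0]]]' >/dev/null
python3 -c "
from h import *
st((417,128.7,18),130);tilt();pic('wrist','w27')"
```

```text
t 46.25 tcp [421.8 131.4 105.5] jaw 130.6 w 87.2 F [0.4 0.9 0.8] J [ 42.   7. -35.  -1. -50. -90.]
units [-0.12 -0.07 -2.19]
turn -0.13
tool x [-0.035 -0.005 -0.999] joints [ 41.9   6.7 -35.1  -1.5 -49.8 -90.3]
```

View pics/w27.png

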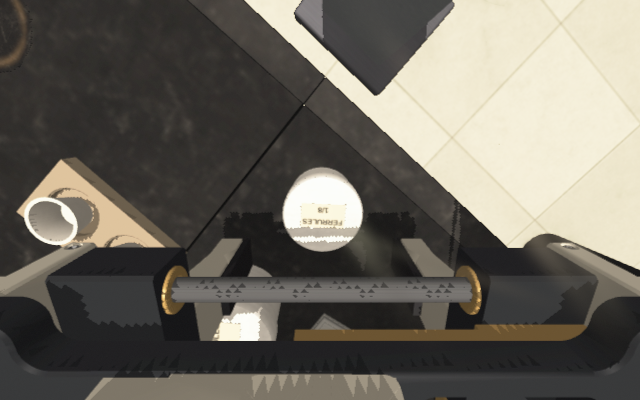

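```bash
python3 -m handwheel '[[[-0.14,-0.08,-0.4,0],[-0.03,-0.01,-0.4,0],[-0.03,-0.01,-0.4,0],[-0.03,-0.01,-0.4,0],[0,0,-0.2,0],[0,0,0,0],[0,0,0,0]]]' >/dev/null
python3 -c "
from h import *
st((417,128.7,18),130);tilt()"
```

```text
t 47.0 tcp [416.9 130.2  37.7] jaw 130.8 w 86.7 F [0.6 0.1 0.4] J [ 42.  12. -41.  -2. -38. -90.]
units [ 0.   -0.04 -0.49]
turn -0.15
tool x [-0.025  0.002 -1.   ] joints [ 42.4  12.  -40.6  -1.7 -38.4 -90.2]
```

```bash
python3 -m handwheel '[[[0,-0.04,-0.25,0],[0,0,-0.2,0],[0,0,0,0],[0,0,0,0]]]' >/dev/null
python3 -c "
from h import *
st((417,128.7,18),130);tilt()"
python3 -m handwheel '[[[0,0,0,0],[0,0,0,0],[0,0,0,0],[0,0,0,0],[0,0,0,0],[0,0,0,0]]]' 50 25
python3 -c "
from h import *
st((417,128.7,18),130);tilt()"
```

```text
t 47.4 tcp [418.2 129.4  19.8] jaw 130.8 w 86.7 F [-0.1  0.5 -0.7] J [ 42.  14. -42.  -2. -35. -90.]
units [-0.03 -0.02 -0.04]
turn -0.16
tool x [-0.022  0.005 -1.   ] joints [ 42.2  13.8 -41.6  -1.8 -35.4 -89.9]
time_s: 48.0
tcp_pos: [0.4183, 0.1295, 0.0202]
eef_rot: [36.6, 88.7, 167.4]
contact_force: [0.2, 0.5, -0.9]
gripper_width: 0.0636
t 48.0 tcp [418.3 129.5  20.2] jaw 130.8 w 63.6 F [ 0.2  0.5 -0.9] J [ 42.  14. -42.  -2. -35. -90.]
units [-0.03 -0.02 -0.05]
turn -0.16
tool x [-0.022  0.005 -1.   ] joints [ 42.2  13.8 -41.6  -1.8 -35.4 -89.9]
```

```bash
python3 -m handwheel '[[[0,0,0.4,0],[0,0,0.8,0],[0,0,0.9,0],[0,0,0.9,0],[0,0,0.9,0],[0,0,0,0]]]'
python3 -m handwheel '[[[0.4,0.45,0,0],[0.55,0.6,0.03,0],[0.55,0.6,0.03,0],[0.55,0.6,0.03,0],[0.55,0.6,0.03,0],[0.55,0.6,0.03,0],[0,0,0,0],[0,0,0,0]]]'
python3 -c "
from h import *
st((561.5,283.5,53.5));tilt();pic('wrist','w28')"
```

```text
time_s: 48.6
tcp_pos: [0.416, 0.1274, 0.181]
eef_rot: [46.3, 88.5, 177.1]
contact_force: [0.4, -0.4, -1.5]
gripper_width: 0.0637
time_s: 49.4
tcp_pos: [0.544, 0.2694, 0.1831]
eef_rot: [45.0, 88.4, 175.7]
contact_force: [-0.8, 0.5, -1.4]
gripper_width: 0.0637
t 49.4 tcp [544.  269.4 183.1] jaw 130.7 w 63.7 F [-0.8  0.5 -1.4] J [ 44.  17. -10.  -1. -64. -93.]
units [ 0.44  0.35 -3.24]
tool x [-0.028  0.002 -1.   ] joints [ 44.   16.8 -10.   -1.3 -64.2 -92.7]
```

View pics/w28.png

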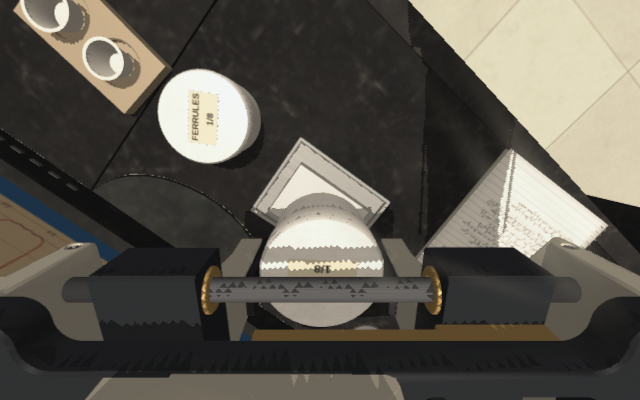

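Tin held, box below on centre line. Lower in stages.

```bash
python3 -m handwheel '[[[0.42,0.33,-0.3,0],[0,0,-0.4,0],[0,0,-0.4,0],[0,0,-0.4,0],[0,0,-0.4,0],[0,0,-0.3,0],[0,0,0,0],[0,0,0,0]]]'
python3 -c "
from h import *
st((561.5,283.5,53.5));tilt();pic('wrist','w29')"
```

```text
time_s: 50.25
tcp_pos: [0.5572, 0.2781, 0.0931]
eef_rot: [43.7, 88.4, 174.3]
contact_force: [0.4, -0.1, 0.7]
gripper_width: 0.0634
t 50.25 tcp [557.2 278.1  93.1] jaw 130.6 w 63.4 F [ 0.4 -0.1  0.7] J [ 44.  23. -14.  -2. -54. -92.]
units [ 0.11  0.14 -0.99]
tool x [-0.028  0.003 -1.   ] joints [ 43.7  22.9 -13.9  -1.5 -54.2 -92.2]
```

View pics/w29.png

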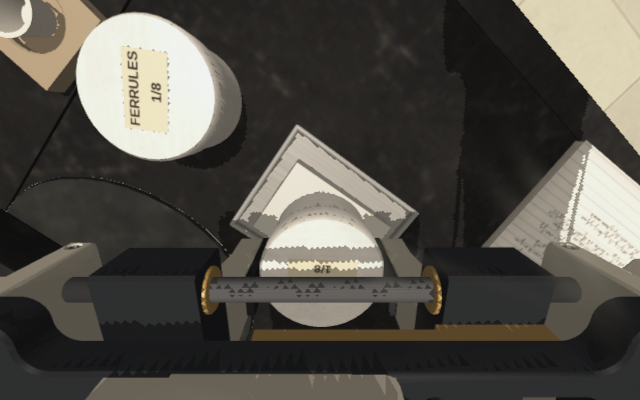

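```bash
python3 -m handwheel '[[[0.12,0.15,-0.3,0],[0,0,-0.35,0],[0,0,-0.2,0],[0,0,0,0],[0,0,0,0]]]'
python3 -c "
from h import *
st((561.5,283.5,53.5));tilt()"
```

```text
time_s: 50.8
tcp_pos: [0.563, 0.2853, 0.0575]
eef_rot: [39.8, 88.5, 170.4]
contact_force: [0.9, -0.2, -0.8]
gripper_width: 0.0637
t 50.8 tcp [563.  285.3  57.5] jaw 130.6 w 63.7 F [ 0.9 -0.2 -0.8] J [ 44.  26. -15.  -2. -50. -92.]
units [-0.04 -0.04 -0.1 ]
tool x [-0.026  0.004 -1.   ] joints [ 43.8  25.7 -14.8  -1.6 -50.4 -92.2]
```

```bash
python3 -m handwheel '[[[-0.04,-0.04,-0.08,0],[0,0,0,0],[0,0,0,0]]]'
python3 -c "
from h import *
st((561.5,283.5,53.5));tilt()"
```

```text
time_s: 51.1
tcp_pos: [0.5615, 0.2836, 0.0544]
eef_rot: [39.2, 88.5, 169.8]
contact_force: [-0.7, -0.6, -0.7]
gripper_width: 0.0638
t 51.1 tcp [561.5 283.6  54.4] jaw 130.6 w 63.8 F [-0.7 -0.6 -0.7] J [ 44.  26. -15.  -2. -50. -92.]
units [ 0.   -0.   -0.02]
tool x [-0.026  0.005 -1.   ] joints [ 43.8  25.7 -15.3  -1.6 -49.9 -92.1]
```

```bash
python3 -m handwheel '[[[0,0,-0.03,0],[0,0,0,0],[0,0,0,0]]]'
python3 -m handwheel '[[[0,0,0,0],[0,0,0,0],[0,0,0,0],[0,0,0,0],[0,0,0,0]]]' 82
python3 -m handwheel '[[[0,0,0.3,0],[0,0,0.5,0],[0,0,0.7,0],[0,0,0.9,0],[0,0,0.9,0],[0,0,0,0]]]'
python3 -m handwheel '[[[-0.5,-0.7,0.2,0],[-0.5,-0.7,0.2,0],[-0.5,-0.7,0.2,0],[-0.5,-0.7,0.2,0],[-0.5,-0.7,0.2,0],[-0.4,-0.7,0.2,0],[0,0,0,0],[0,0,0,0]]]'
python3 -c "
from h import *
st();tilt();pic('wrist','w30');pic('scene','s30');pic('top','t30')"
```

```text
time_s: 51.4
tcp_pos: [0.5618, 0.2838, 0.0539]
eef_rot: [37.0, 88.5, 167.6]
contact_force: [0.2, -0.6, -1.1]
gripper_width: 0.064
time_s: 51.9
tcp_pos: [0.5623, 0.2842, 0.0547]
eef_rot: [34.5, 88.6, 165.1]
contact_force: [0.2, 0.5, 0.0]
gripper_width: 0.0821
time_s: 52.5
tcp_pos: [0.5618, 0.283, 0.1951]
eef_rot: [38.4, 88.6, 169.1]
contact_force: [-0.5, 0.5, -0.2]
gripper_width: 0.0822
time_s: 53.3
tcp_pos: [0.4412, 0.1093, 0.2507]
eef_rot: [17.2, 88.9, 147.9]
contact_force: [0.5, 0.2, 0.3]
gripper_width: 0.0816
t 53.3 tcp [441.2 109.3 250.7] jaw 130.7 w 81.6 F [0.5 0.2 0.3] J [ 38.  -1. -23.  -1. -69. -87.]
tool x [-0.016  0.01  -1.   ] joints [ 38.   -1.3 -22.5  -1.1 -69.1 -86.9]
```

View pics/s30.png

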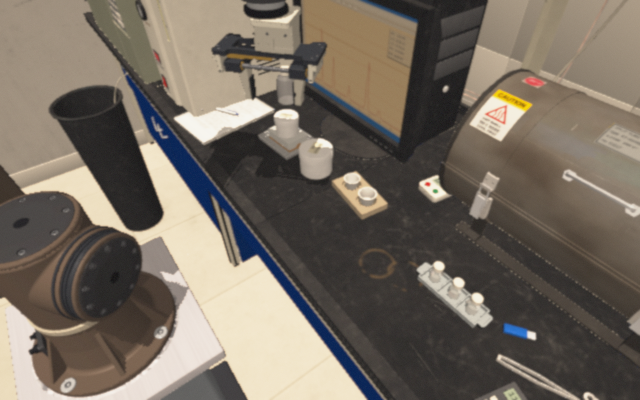

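View pics/w30.png

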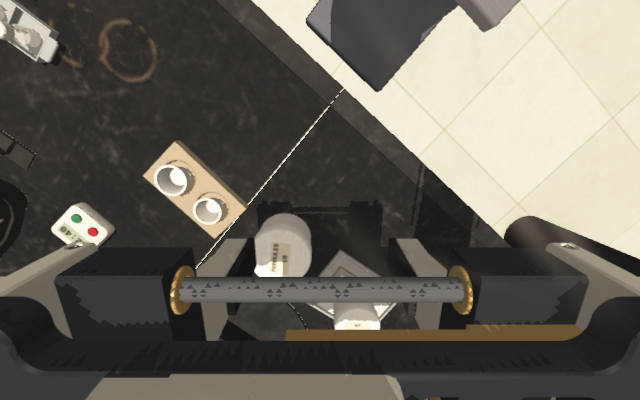

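View pics/t30.png

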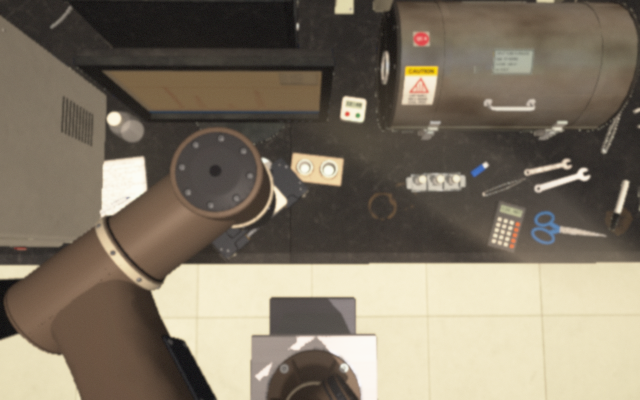

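The tin stands on the box (scene (286,122)). I'll move the arm clear and check every position numerically.

```bash
python3 -m handwheel '[[[0,-0.7,0,0],[0,-0.7,0,0],[0,-0.7,0,0],[0,-0.7,0,0],[0,-0.7,0,0],[0,-0.7,0,0],[0,-0.7,0,0],[0,-0.7,0,0]]]' >/dev/null
python3 -m handwheel '[[[0,-0.7,0,0],[0,-0.7,0,0],[0,-0.7,0,0],[0,0,0,0],[0,0,0,0]]]'
python3 -c "
from h import *
i=pic('top','t31');j=pic('scene','s31')
cv2.imwrite('pics/t31z.png',np.hstack([cv2.resize(i[140:220,160:260],None,fx=4,fy=4,interpolation=cv2.INTER_CUBIC),cv2.resize(i[140:220,285:360],None,fx=4,fy=4,interpolation=cv2.INTER_CUBIC)]))
cv2.imwrite('pics/s31z.png',cv2.resize(j[90:330,240:510],None,fx=2.4,fy=2.4,interpolation=cv2.INTER_CUBIC))"
```

```text
time_s: 54.75
tcp_pos: [0.4474, -0.2036, 0.2415]
eef_rot: [40.3, 88.0, 171.6]
contact_force: [-0.3, 0.8, -0.5]
gripper_width: 0.082
```

View pics/t31z.png

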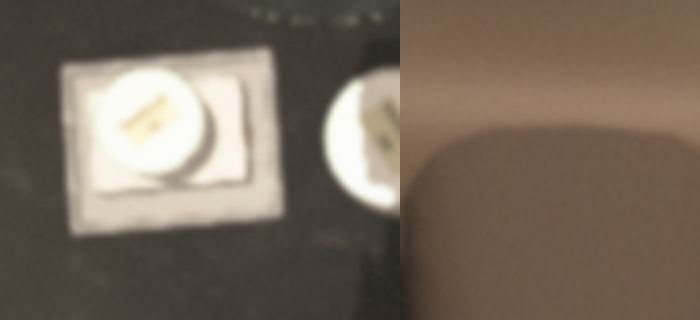

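View pics/s31z.png

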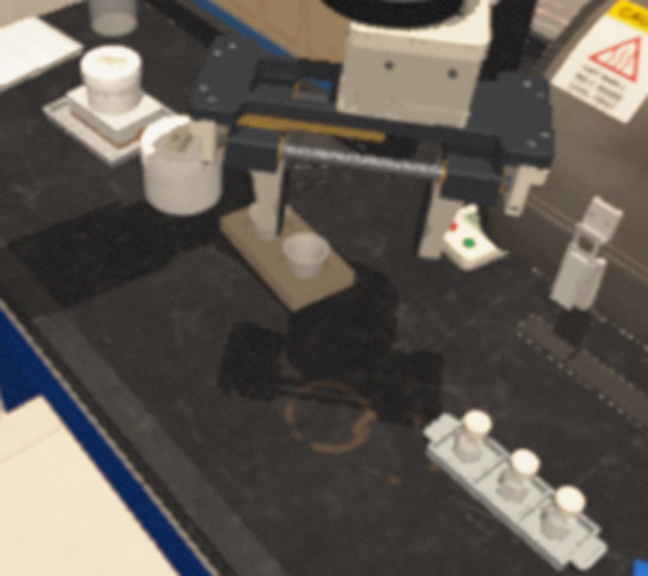

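```bash
python3 - <<'E'
from h import *
T=vision.get_calibration('top')
f=lambda q,z:(plane(T,(np.array(q,float)+.5)/4-.5+[160,140],z)*1000)[:,:2]
print('tin',f([(153,123)],.086)); b=f([(97,192),(250,180),(240,77),(87,90)],.033);print('box',b.mean(0),(b[0]+b[2])/2, np.linalg.norm(b-np.roll(b,1,0),axis=1))
t=f([(73,236),(283,217),(271,49),(62,66)],.012);print('tray',t.mean(0))
t0=cv2.imread('pics/t30.png')
for n,roi,z in (('crucL',(294,155,316,182),.036),('crucR',(317,157,342,183),.036)):
    c=blobs(t0,roi,(165,165,165))[0];print(n,c.mean(0),cv2.fitEllipse((plane(T,c,.036)[:,:2]*1000).astype(np.float32))[:2])
t1=cv2.imread('pics/t31.png')
cv2.imwrite('pics/tv.png',cv2.resize(t0[165:200,400:475],None,fx=9,fy=9,interpolation=cv2.INTER_CUBIC))
E
```

```text
tin [[557.19570167 279.57639499]]
box [559.26967291 283.20011258] [559.47666372 283.07619677] [65.94591408 96.62685343 66.71009431 97.18952958]
tray [558.32320979 285.85793583]
crucL [304.7398  166.45535] ((576.4434204101562, 21.77775001525879), (40.452396392822266, 47.17473220825195))
crucR [329.94336 167.49234] ((572.7551879882812, -41.38258743286133), (49.00593185424805, 52.69217300415039))
```

View pics/tv.png

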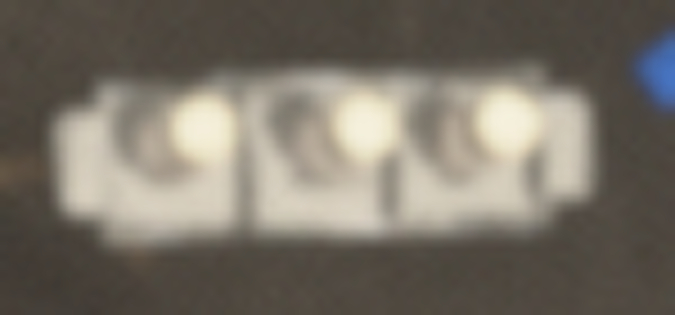

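```bash
python3 - <<'E'
from h import *
T=vision.get_calibration('top')
print((plane(T,(np.array([(202,128),(363,127),(507,123)],float)+.5)/9-.5+[400,165],.047)*1000)[:,:2])
q=(plane(T,(np.array([(52,165),(597,145)],float)+.5)/9-.5+[400,165],.010)*1000)[:,:2];print('tray',q,q.mean(0))
E
python3 -c "
from h import *
st(); from plant import close_job; print(close_job())"
```

```text
[[ 542.8308432  -274.64811826]
 [ 543.10932273 -320.07704604]
 [ 544.24123486 -360.79325102]]
tray [[ 537.93305407 -240.26304352]
 [ 543.75733723 -399.32836734]] [ 540.84519565 -319.79570543]
t 54.85 tcp [ 447.3 -202.9  241.7] jaw 131.4 w 82.1 F [-0.8  0.6 -0. ] J [ -2.   4. -19.  -0. -69. -47.]
the job is handed in; nothing more can be done
None
```

I put everything away and handed the job in at about 55 s of the 120 s allowed; close_job gave no verdict. The gripper was open and clear of everything.

- **Vials:** both loose vials are upright in the outer cells of the vial tray. In the last overhead view their caps are at y ≈ +45 and −41 mm from the tray centre. In x they are within about 4 mm of the centre. The filed vial is still in the middle cell.
- **Crucible:** it sits upright in the empty seat, within about 3 mm of its centre. The filed crucible has not moved in the overhead view.
- **Box and tin:** the box lies flat in the steel tray, about 3 mm from its centre. The smaller tin stands upright on the lid, about 4 mm from its middle. The larger tin was left alone.

**Disagreements:**
- The camera views differed from each other by 2–4 mm, so the offsets above are no better than that.
- The tool crept up to about 4° off vertical on long moves. I partly corrected it before gripping the crucible, but later attempts did little. The tin and the second vial were released with the tool still 1.5–2.6° off.

Uprightness I judged only from the pictures, and I took no separate check that things were at rest.

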